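# Stow the flask in its travel cradle and bolt it in

## Task

Stow the vacuum flask for the drive: lay it on the wooden deck in front of the slatted shelf, lengthwise along the vee and centred on it, and let go; then, without lifting it again, roll it gently across the deck under the shelf until it drops into the steel vee and settles there by itself. Once it is seated and you have let go of it, lift the handle of the barrel bolt out of its notch, slide the bolt fully across above the flask's shoulder and drop the handle into the other notch. Leave the mug, the jar and the bowl alone, and let go of everything at the end.

Things in the scene. Friction and masses are not known exactly. Their poses are not given: they have to be found in the camera images.
- flask_center (a point): centre of the vacuum flask: a cylinder 56 mm in diameter, 200 mm long, about 0.45 kg, dark steel with a bright steel cup lid at its +y end; starts lying on the worktop. Its y axis runs along the flask, x and z turn as it rolls. It rolls easily but with some resistance and stops within some centimetres when let go. Which way the lid points does not matter.
- dock: travel dock, fixed on the worktop; origin on the worktop under the bottom line of the vee, midway along it. x points away from the robot across the vee, y along the vee, z up. 90-degree steel vee, 150 mm long in y: bottom line at x = 0, z = 26 mm; near face rises to the deck's edge (x = -24, z = 50 mm), far face higher (x = 50, z = 76 mm).
- vee_seat (a point): where the centre of the flask lies when it is seated in the vee and centred along it: 65.6 mm above the worktop, over the vee's bottom line; axes as the dock's. While on the deck, the flask's centre is 12.4 mm higher than this.
- deck_mid (a point): point on top of the level plywood deck where the flask is best laid (its centre 28 mm above): 150 mm nearer the robot than the vee along the dock's x, 50 mm above the worktop; axes as the dock's. The deck spans dock x = -195 to -24 mm and y = -85 to 85 mm. A gripper body reaching up to 100 mm beyond this point in x clears the shelf.
- shelf_rail (a point): middle of the near guard rail (dock x = -36, z = 200 mm) of the slatted shelf over the vee; axes as the dock's. The shelf spans dock x = -40 to 80 mm, y = -89 to 89 mm; its underside is at z = 143 mm, open below. An upright gripper strikes it before the flask gets to the vee: lean the tool back towards the robot by 25 to 40 degrees and reach in below it.
- bolt (a joint): travel of the barrel bolt in m: 0 drawn back (start), 0.080 fully shot, moving along the dock's -y. A 14 mm steel rod along y at dock x = -27, z = 92.5 mm; its tip at y = 135 mm drawn, 55 mm shot, then 3 mm clear above the near shoulder of the seated flask. Slides with about 2 N. Its bracket stands beside the deck, y = 147 to 303 mm, up to z = 105 mm.
- bolt_handle (a joint): angle of the bolt's handle about the bolt's axis in rad: 0 = level, down in a notch, pointing to the dock's -x; grows as it is lifted, to 1.4. Falls by its weight when let go. The two notches are 16 mm wide, 80 mm apart; the land between blocks the slide below about 0.45 rad: lift to about 0.7. This notched comb stands 22 to 30 mm in front of the bolt's axis.
- handle_grip (a point): middle of the handle's round grip (16 mm thick, 42 mm long), 65 mm from the bolt's axis; moves with bolt and handle. At the start at dock x = -92, y = 265, z = 92.5 mm. x runs along the handle towards the bolt's axis, y along the bolt. The space below the grip and 60 mm either side of it in y is free.
- mug: bystander: blue enamel mug, 80 mm in diameter and high, origin under its centre
- jar: bystander: storage jar, 66 mm in diameter, 100 mm high, origin under its centre
- bowl: bystander: white bowl, 130 mm in diameter, 50 mm high, origin under its centre
Mind the look-alikes: they are no part of the job. Of the things shaped like the part that bears flask_center, the dark steel one is meant.

How it is judged:
By the outcome, as a careful person would: the job done as asked, in the order asked, and still so for the second after the job is handed in, with the robot touching nothing.
It also fails if it takes over 72 s, if anything falls off the work surface, if the arm or the gripper's body presses on something with over 40 N, if the wrist force passes 120 N, or if a joint passes its speed limit or range.

## Robot

A 6-joint arm with a two-finger parallel gripper is mounted at the origin on the work surface. World frame = base frame: x ahead of the robot, y to its left, z up, the work surface at z = 0. Lengths are in m, angles in rad, forces in N, time in s.
With the tool pointing down it reaches from about 0.25 to 0.725 m from the base axis. Payload 4 kg.
Tool frame: the origin (TCP) lies between the finger pads; the fingertips stand 11 mm ahead of it and the grasp point (between the pads) lies 8 mm behind it (bot.tip_extent is the distance from the TCP to the fingertips, in m); z points along the fingers, y is the line along which they close (so a half turn about z gives the same grasp; the last joint's range is limited). The gripper opens to 85 mm and grips with 20 to 120 N. Pads are 22 mm wide; open, the fingers measure 114 mm over their backs; the gripper's body (76 mm by 85 mm) begins 54 mm behind the grasp point. The pads swing forward as they close: fully open they stand 13 mm farther back than shut.
Start: joints at [1.273, 0.241, 0.005, 1.335, 0, 1.571], TCP at [0.147, 0.478, 0.215] pointing down, gripper open.
Joint ranges: [-2.72, 2.72], [-1.05, 1.87], [-1.09, 1.28], [-1.99, 2.15], [-1.42, 1.44], [-3.14, 3.14]. Speed limits (rad/s): [2.79, 2.79, 3.14, 3.14, 3.14, 3.14].

## Interface

Orientations are given as a unit quaternion [x, y, z, w].
In Python, from workcell import bot gives the robot as it stands. The module is installed in compiled form; this text tells all that it offers.
- The arm moves only by the tool drive_tool, never from a script. Its argument "rows" is a list of rows, each an object of numbers: "dx", "dy", "dz": the shift along the tool's x, y, z in units of 50 mm (1.0 is 50 mm); "wx", "wy", "wz": the turn, a rotation vector about the tool's x, y, z in units of 5 degrees (1.0 is 5 degrees); "hand": the finger opening in mm, from 0 to 85.4. A call has 1 to 20 rows; each row is the pose to reach, as a shift and turn from the pose commanded when the call began, along the tool's axes at that moment; what a row does not reach only later rows make up. A row lasts 1/10 s, in which the tool goes at most 50 mm and 8.59 degrees, less where a joint would pass 70% of its speed; a pose out of reach is approached as far as the arm can. A call with a gripper value outside its range is refused whole. The fingers move at their own pace and stop on an object; the grip force is fixed at half the most. Time passes only in rows, so rows that repeat a pose let the fingers close. It gives the time, the measured TCP pose, the force, the opening and the grip force at its end, in the units of the state.
- bot.get_obs(): the state, without advancing time (a new reading comes with each control period).
- bot.camera(name): name is "scene" or "top"; returns the picture (480x640x3 uint8, red, green, blue); there is no depth.
- bot.get_calibration(name): a dict with "vfov" (degrees; the focal length in pixels is half the picture's height over the tangent of half this angle, whatever the lens; pixels are square), "cx", "cy" (the principal point, pixels), "origin" and "rotation" of the camera in the world. Camera axes: x right, y up, looking along -z (the intrinsics and any distortion apply to the point x, -y, -z); pixel columns grow to the right and rows downward; lengths in m; the calibration is good to about 2 mm. A picture is of the moment at which its call begins. get_calibration takes no time and is no camera call.
- bot.job_done(): hands the job in; it is judged then, once.
Trained networks look in the newest picture that a camera, given by its name, has taken for a name from the list of things; names that differ only in an ending like _2 or _b are one class to them, and where a whole thing is asked for, a point or a joint stands for the part that bears it (a point fixed in the world has none). Each returns a list of dicts, best first, with "score" (0 to 1); they miss things now and then, are a little off and sometimes report something else, mostly with a low value. They report only what shows in the picture. A call takes as long as a camera call. They do not tell look-alikes from the thing itself.
- bot.look_for(camera, thing): "extent" ([centre column, centre row, width, height] in pixels, round what is visible of it).
- bot.outline_of(camera, thing): "region" (480x640 bool, what is visible of it) and "extent" ([centre column, centre row, width, height] in pixels, round what is visible of it).
The state is a dict: "clock": time; "joint_pos": joint angles; "joint_vel": joint speeds; "tau": joint torques, N m; "eef_pos": TCP position; "tool_rot": TCP orientation; "ft_force": force on the tool from outside, world axes, zero at the start; "ft_torque": the same for the moment, N m; "grip_width": finger opening in m; "grasp_force": force on a finger pad.
Only numpy, scipy, OpenCV 4.12 (cv2) and the standard library are available. Lean on these libraries where they do the work, as an engineer would, in place of code of your own. Each camera call takes 0.05 s, during which the arm holds its last target. There are 200 camera calls.

## Working session

There is one attempt and no reset: what is moved stays moved. The work goes in short steps, Python scripts to look and compute and a tool call to move; the robot and the scene stay as the last step left them, time stands still between calls to the robot, and variables do not carry over. Pictures are saved under pics/ and viewed, at most 10 in all, crops included, and the job is handed in when it is done.

Besides the shell and the picture viewer there is one more tool, called by a JSON object that holds its "name" and its "arguments", one argument or row to a line. drive_tool: Moves the arm, as the interface text tells. Its arguments: {"type":"object","properties":{"rows":{"type":"array","items":{"type":"object","properties":{"dx":{"type":"number"},"dy":{"type":"number"},"dz":{"type":"number"},"wx":{"type":"number"},"wy":{"type":"number"},"wz":{"type":"number"},"hand":{"type":"number"}}}}},"required":["rows"]}

```bash
mkdir -p pics
cat > h.py <<'E'
import numpy as np, cv2
from workcell import bot
from scipy.spatial.transform import Rotation as R
def save(n,f,crop=None):
    im=bot.camera(n)[:,:,::-1]
    if crop: a,b,c,d=crop; im=cv2.resize(im[b:d,a:c],None,fx=800/(c-a),fy=800/(c-a)) if (d-b)/(c-a)<=.75 else im[b:d,a:c]
    cv2.imwrite('pics/'+f,im)
def cal(n):
    c=bot.get_calibration(n); f=240/np.tan(np.radians(c['vfov'])/2)
    Rm=np.array(c['rotation']); Rm=Rm if Rm.shape==(3,3) else R.from_quat(Rm.ravel()).as_matrix()
    return c,f,Rm,np.array(c['origin'])
def ray(n,u,v,z):
    c,f,Rm,o=cal(n); d=Rm@np.array([(u-c['cx'])/f,-(v-c['cy'])/f,-1]); return o+d*(z-o[2])/d[2]
def proj(n,p):
    c,f,Rm,o=cal(n); q=Rm.T@(np.array(p)-o); return np.array([c['cx']-f*q[0]/q[2],c['cy']+f*q[1]/q[2]])
E
python3 - <<'E'
from h import *
for n in('scene','top'):
    print(bot.get_calibration(n)); save(n,n+'0.png')
    for t in('flask_center','dock','bolt','bolt_handle','handle_grip','mug','jar','bowl','shelf_rail'):
        try: print(n,t,[(np.round(x['extent']),round(x['score'],2)) for x in bot.look_for(n,t)[:3]])
        except Exception as e: print(t,e)
print(bot.get_obs())
E
```

```text
{'vfov': 54.384705281620604, 'cx': 308.9766928795058, 'cy': 244.49611145118135, 'origin': array([ 1.32622174, -0.75712553,  1.02562223]), 'rotation': array([0.38419915, 0.17779714, 0.38099707, 0.82196133])}
scene flask_center [(array([148., 310.,  78.,  40.]), 0.88), (array([228., 315.,  65.,  53.]), 0.81)]
scene dock [(array([351., 273., 135., 110.]), 0.71)]
scene bolt [(array([352., 273., 135., 116.]), 0.7), (array([395., 228.,  46.,  30.]), 0.6)]
scene bolt_handle []
scene handle_grip [(array([351., 271., 138., 107.]), 0.69), (array([381., 224.,  10.,   9.]), 0.49)]
scene mug [(array([296., 351.,  29.,  49.]), 0.82)]
scene jar [(array([233., 354.,  24.,  44.]), 0.77), (array([350., 188.,  31.,  22.]), 0.37)]
scene bowl [(array([346., 190.,  34.,  20.]), 0.82)]
scene shelf_rail [(array([354., 270., 142., 111.]), 0.66)]
{'vfov': 55.122622354774194, 'cx': 314.5979729555542, 'cy': 242.90216281904873, 'origin': array([ 0.34998751, -0.05315363,  1.19322354]), 'rotation': array([-0.04275279,  0.05998687,  0.71329751, -0.69697951])}
top flask_center [(array([419., 247.,  76.,  26.]), 0.84
[... 467 characters left out ...]
]
{'clock': 1.0, 'joint_pos': array([ 1.27301482e+00,  2.40582401e-01,  4.99410471e-03,  1.33521182e+00,
       -3.36199480e-06,  1.57080782e+00]), 'joint_vel': array([ 0.00021834,  0.00016283, -0.00042227,  0.00082371, -0.00102055,
       -0.00119823]), 'tau': array([ 1.38299110e-03, -3.72215152e+01,  2.52696669e+01,  1.21618250e-03,
       -6.18407299e-07, -4.27072351e-07]), 'eef_pos': array([0.14669869, 0.47798682, 0.21511301]), 'tool_rot': array([ 1.48346929e-01,  9.88935381e-01, -2.12551388e-06,  1.38098582e-06]), 'ft_force': array([-0.12617682,  0.44097311, -1.19071511]), 'ft_torque': array([-0.08107425, -0.01460734,  0.01346311]), 'grasp_force': 0.0, 'grip_width': 0.08535644403668978}
```

View pics/scene0.png

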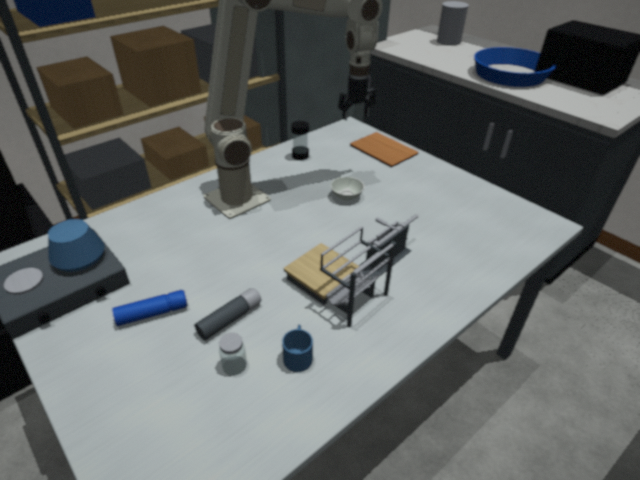

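View pics/top0.png

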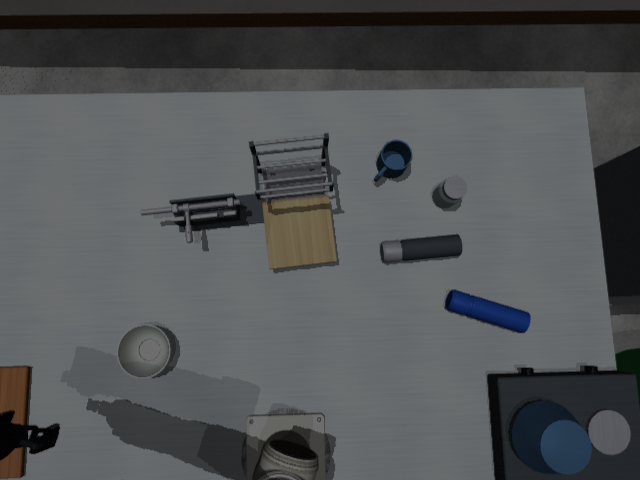

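Run:
```python
from h import *
def rect(n,m,z):
    c=max(cv2.findContours(m.astype(np.uint8),cv2.RETR_EXTERNAL,cv2.CHAIN_APPROX_NONE)[0],key=cv2.contourArea)[:,0]
    w=np.array([ray(n,*(p),z)[:2] for p in c]); return cv2.minAreaRect((w*1000).astype(np.float32)),w
for n in('top','scene'):
    im=bot.camera(n); hsv=cv2.cvtColor(im,cv2.COLOR_RGB2HSV)
    m=cv2.inRange(hsv,(12,70,80),(30,255,255)); 
    if n=='top': m[:150]=0;m[320:]=0;m[:,:230]=0;m[:,360:]=0
    else: m[:230]=0;m[310:]=0;m[:,:270]=0;m[:,370:]=0
    r,w=rect(n,m,.05); print(n,'deck',r,cv2.boxPoints(r).round(),m.astype(bool).sum())
    for t in bot.outline_of(n,'flask_center')[:2]:
        r,w=rect(n,t['region'],.028); print(n,'flask',t['extent'],r,cv2.boxPoints(r).round())
    if n=='top':
      for t in('handle_grip','bolt_handle','bolt','dock'):
        for o in bot.outline_of(n,t)[:1]:
            r,w=rect(n,o['region'],.0925); print(t,o['score'],r)
im=bot.camera('top')[:,:,::-1][125:285,130:345]; cv2.imwrite('pics/dock.png',cv2.resize(im,None,fx=3.7,fy=3.7,interpolation=cv2.INTER_CUBIC))
```

```text
top deck ((547.5671997070312, -43.89910888671875), (170.15017700195312, 168.4835968017578), 5.590794563293457) [[ 455.   32.]
 [ 471. -136.]
 [ 640. -119.]
 [ 624.   48.]] 4119
top flask [418.0, 248.0, 79.3, 28.4] ((502.63958740234375, -357.2496643066406), (53.94283676147461, 211.07505798339844), 4.851260185241699) [[ 467. -254.]
 [ 485. -465.]
 [ 538. -460.]
 [ 521. -250.]]
top flask [487.9, 310.6, 84.8, 49.4] ((338.06585693359375, -516.012451171875), (217.65565490722656, 55.85101318359375), 71.62925720214844) [[ 277. -610.]
 [ 330. -628.]
 [ 399. -422.]
 [ 346. -404.]]
handle_grip 0.69 ((568.8261108398438, 225.08132934570312), (95.63504028320312, 16.68831443786621), 8.149109840393066)
bolt_handle 0.55 ((568.720947265625, 224.84005737304688), (95.10863494873047, 16.411495208740234), 6.183898448944092)
bolt 0.85 ((571.15478515625, 187.49729919433594), (95.0822982788086, 116.88771057128906), 3.3168458938598633)
dock 0.6 ((607.2435302734375, 98.47325134277344), (323.159912109375, 472.1183776855469), 5.217968940734863)
scene deck ((550.6806030273438, -47.570533752441406), (169.4024200439453, 169.28892517089844), 5.535312652587891) [[ 458.   29.]
 [ 475. -140.]
 [ 643. -124.]
 [ 627.   45.]] 1608
scene flask [150.8, 309.4, 77.7, 40.0] ((333.16046142578125, -516.7315063476562), (206.76287841796875, 87.38572692871094), 69.63843536376953) [[ 256. -598.]
 [ 338. -629.]
 [ 410. -435.]
 [ 328. -405.]]
```

View pics/dock.png

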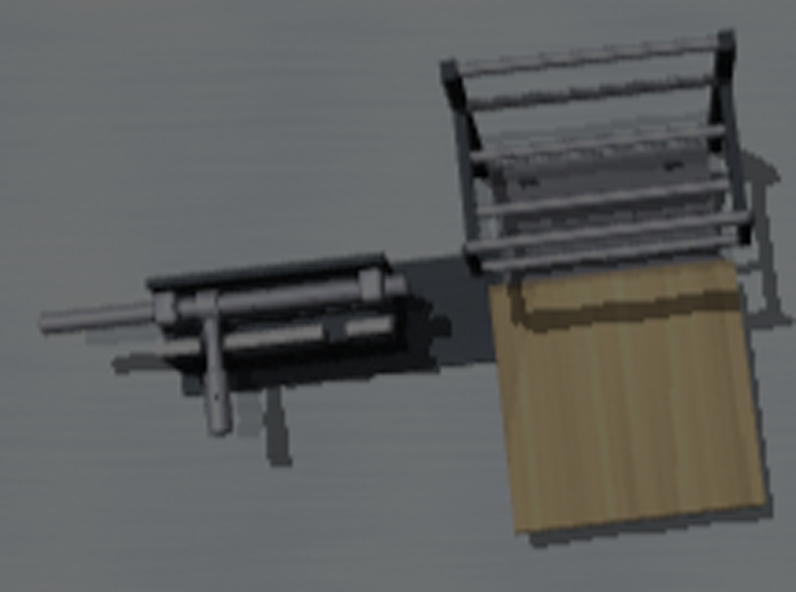

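```bash
cat >> h.py <<'E'
D=np.array([.6575,-.034,0]); YAW=np.radians(5.5)
RD=R.from_euler('z',YAW)
def dk(x,y,z): return D+RD.apply(np.array([x,y,z])/1000)
def down(psi,lean=0):
    "tool down with y axis at yaw psi deg; lean = deg, top of tool towards dock -x"
    a=np.radians(psi); y=np.array([np.cos(a),np.sin(a),0]); z=np.array([0,0,-1.])
    B=R.from_matrix(np.array([np.cross(y,z),y,z]).T)
    return R.from_rotvec(RD.apply([0,-np.radians(lean),0]))*B
def go(p,Rt):
    o=bot.get_obs(); r=R.from_quat(o['tool_rot'])
    print('t',o['clock'],'q',o['joint_pos'].round(2),'eef',o['eef_pos'].round(4),'F',o['ft_force'].round(1))
    print(' d',(r.inv().apply(np.array(p)-o['eef_pos'])/.05).round(3),'w',(np.degrees((r.inv()*Rt).as_rotvec())/5).round(3))
E
python3 - <<'E'
from h import *
print(dk(-150,0,50),dk(-92,265,92.5))
go([.502,-.356,.15],down(4.85))
E
```

```text
[ 0.50819057 -0.04837686  0.05      ] [0.54052443 0.22096218 0.0925    ]
t 1.45 q [ 1.27  0.24  0.01  1.34 -0.    1.57] eef [0.1467 0.478  0.2151] F [ 0.6  0.1 -0.3]
 d [-11.687 -13.861   1.302] w [ 0.     0.    13.618]
```

{"name": "drive_tool", "arguments": {
  "rows": [
    {"dx": -11.69, "dy": -13.86, "dz": 0, "wz": 13.6, "hand": 85},
    {"dx": -11.69, "dy": -13.86, "dz": 0, "wz": 13.6, "hand": 85},
    {"dx": -11.69, "dy": -13.86, "dz": 0, "wz": 13.6, "hand": 85},
    {"dx": -11.69, "dy": -13.86, "dz": 0, "wz": 13.6, "hand": 85},
    {"dx": -11.69, "dy": -13.86, "dz": 0, "wz": 13.6, "hand": 85},
    {"dx": -11.69, "dy": -13.86, "dz": 0, "wz": 13.6, "hand": 85},
    {"dx": -11.69, "dy": -13.86, "dz": 0, "wz": 13.6, "hand": 85},
    {"dx": -11.69, "dy": -13.86, "dz": 0, "wz": 13.6, "hand": 85},
    {"dx": -11.69, "dy": -13.86, "dz": 0, "wz": 13.6, "hand": 85},
    {"dx": -11.69, "dy": -13.86, "dz": 0, "wz": 13.6, "hand": 85},
    {"dx": -11.69, "dy": -13.86, "dz": 0, "wz": 13.6, "hand": 85},
    {"dx": -11.69, "dy": -13.86, "dz": 0, "wz": 13.6, "hand": 85},
    {"dx": -11.69, "dy": -13.86, "dz": 0, "wz": 13.6, "hand": 85},
    {"dx": -11.69, "dy": -13.86, "dz": 0, "wz": 13.6, "hand": 85},
    {"dx": -11.69, "dy": -13.86, "dz": 0, "wz": 13.6, "hand": 85},
    {"dx": -11.69, "dy": -13.86, "dz": 0, "wz": 13.6, "hand": 85},
    {"dx": -11.69, "dy": -13.86, "dz": 1.3, "wz": 13.6, "hand": 85},
    {"dx": -11.69, "dy": -13.86, "dz": 1.3, "wz": 13.6, "hand": 85},
    {"dx": -11.69, "dy": -13.86, "dz": 1.3, "wz": 13.6, "hand": 85},
    {"dx": -11.69, "dy": -13.86, "dz": 1.3, "wz": 13.6, "hand": 85}
  ]
}}

```text
invalid input at $.rows[0]: expected keys dx, dy, dz, wx, wy, wz, hand
```

Run:
```python
from h import *
go([.502,-.356,.021],down(4.85))
bot.camera('scene')
for t in bot.look_for('scene','flask_center')[:3]: print(t)
for p in ([.502,-.356,.028],[.48,-.256,.028]): print(proj('scene',p))
```

```text
t 1.45 q [ 1.27  0.24  0.01  1.34 -0.    1.57] eef [0.1467 0.478  0.2151] F [ 0.6  0.1 -0.3]
 d [-11.687 -13.861   3.882] w [ 0.     0.    13.618]
{'extent': [151.3, 308.6, 76.7, 43.5], 'score': 0.71}
{'extent': [225.9, 314.5, 64.4, 52.7], 'score': 0.56}
[228.62623359 313.57101322]
[253.21014455 292.82250617]
```

{"name": "drive_tool", "arguments": {
  "rows": [
    {"dx": -11.69, "dy": -13.86, "dz": 0, "wx": 0, "wy": 0, "wz": 13.6, "hand": 85},
    {"dx": -11.69, "dy": -13.86, "dz": 0, "wx": 0, "wy": 0, "wz": 13.6, "hand": 85},
    {"dx": -11.69, "dy": -13.86, "dz": 0, "wx": 0, "wy": 0, "wz": 13.6, "hand": 85},
    {"dx": -11.69, "dy": -13.86, "dz": 0, "wx": 0, "wy": 0, "wz": 13.6, "hand": 85},
    {"dx": -11.69, "dy": -13.86, "dz": 0, "wx": 0, "wy": 0, "wz": 13.6, "hand": 85},
    {"dx": -11.69, "dy": -13.86, "dz": 0, "wx": 0, "wy": 0, "wz": 13.6, "hand": 85},
    {"dx": -11.69, "dy": -13.86, "dz": 0, "wx": 0, "wy": 0, "wz": 13.6, "hand": 85},
    {"dx": -11.69, "dy": -13.86, "dz": 0, "wx": 0, "wy": 0, "wz": 13.6, "hand": 85},
    {"dx": -11.69, "dy": -13.86, "dz": 0, "wx": 0, "wy": 0, "wz": 13.6, "hand": 85},
    {"dx": -11.69, "dy": -13.86, "dz": 0, "wx": 0, "wy": 0, "wz": 13.6, "hand": 85},
    {"dx": -11.69, "dy": -13.86, "dz": 0, "wx": 0, "wy": 0, "wz": 13.6, "hand": 85},
    {"dx": -11.69, "dy": -13.86, "dz": 0, "wx": 0, "wy": 0, "wz": 13.6, "hand": 85},
    {"dx": -11.69, "dy": -13.86, "dz": 0, "wx": 0, "wy": 0, "wz": 13.6, "hand": 85},
    {"dx": -11.69, "dy": -13.86, "dz": 0, "wx": 0, "wy": 0, "wz": 13.6, "hand": 85},
    {"dx": -11.69, "dy": -13.86, "dz": 0, "wx": 0, "wy": 0, "wz": 13.6, "hand": 85},
    {"dx": -11.69, "dy": -13.86, "dz": 0, "wx": 0, "wy": 0, "wz": 13.6, "hand": 85},
    {"dx": -11.69, "dy": -13.86, "dz": 0, "wx": 0, "wy": 0, "wz": 13.6, "hand": 85},
    {"dx": -11.69, "dy": -13.86, "dz": 0, "wx": 0, "wy": 0, "wz": 13.6, "hand": 85},
    {"dx": -11.69, "dy": -13.86, "dz": 1.3, "wx": 0, "wy": 0, "wz": 13.6, "hand": 85},
    {"dx": -11.69, "dy": -13.86, "dz": 1.3, "wx": 0, "wy": 0, "wz": 13.6, "hand": 85}
  ]
}}

```text
clock: 3.55
eef_pos: [0.5012, -0.3573, 0.1454]
tool_rot: [0.677, 0.736, -0.0, -0.002]
ft_force: [-1.1, 1.2, -1.4]
grip_width: 0.0851
grasp_force: 0.0
```

Run:
```python
from h import *
go([.502,-.356,.021],down(4.85))
```

```text
t 3.55 q [-0.62  0.51  0.22  1.28 -0.    0.87] eef [ 0.5012 -0.3573  0.1454] F [-1.1  1.2 -1.4]
 d [0.016 0.028 2.489] w [-0.043 -0.036 -0.011]
```

{"name": "drive_tool", "arguments": {
  "rows": [
    {"dx": 0, "dy": 0, "dz": 0.8, "wx": 0, "wy": 0, "wz": 0, "hand": 85},
    {"dx": 0, "dy": 0, "dz": 1.5, "wx": 0, "wy": 0, "wz": 0, "hand": 85},
    {"dx": 0, "dy": 0, "dz": 2.1, "wx": 0, "wy": 0, "wz": 0, "hand": 85},
    {"dx": 0, "dy": 0, "dz": 2.48, "wx": 0, "wy": 0, "wz": 0, "hand": 85},
    {"dx": 0, "dy": 0, "dz": 2.48, "wx": 0, "wy": 0, "wz": 0, "hand": 85},
    {"dx": 0, "dy": 0, "dz": 2.48, "wx": 0, "wy": 0, "wz": 0, "hand": 40},
    {"dx": 0, "dy": 0, "dz": 2.48, "wx": 0, "wy": 0, "wz": 0, "hand": 40},
    {"dx": 0, "dy": 0, "dz": 2.48, "wx": 0, "wy": 0, "wz": 0, "hand": 40},
    {"dx": 0, "dy": 0, "dz": 2.48, "wx": 0, "wy": 0, "wz": 0, "hand": 40},
    {"dx": 0, "dy": 0, "dz": 2.48, "wx": 0, "wy": 0, "wz": 0, "hand": 40},
    {"dx": 0, "dy": 0, "dz": 2.48, "wx": 0, "wy": 0, "wz": 0, "hand": 40}
  ]
}}

```text
clock: 4.65
eef_pos: [0.5023, -0.3572, 0.0295]
tool_rot: [0.676, 0.737, -0.001, 0.002]
ft_force: [-4.3, 1.1, 9.4]
grip_width: 0.0401
grasp_force: 4.9
```

Run:
```python
from h import *
go([.502,-.356,.021],down(4.85))
save('scene','grasp.png',(130,200,400,400))
c=bot.outline_of('scene','flask_center')
for t in c[:3]: print(t['extent'],t['score'])
```

```text
t 4.65 q [-0.62  0.6   0.05  1.02 -0.    0.87] eef [ 0.5023 -0.3572  0.0295] F [-4.3  1.1  9.4]
 d [ 0.026 -0.005  0.171] w [0.016 0.039 0.011]
[227.8, 313.4, 65.1, 54.5] 0.75
[150.3, 309.0, 77.2, 40.6] 0.62
```

View pics/grasp.png

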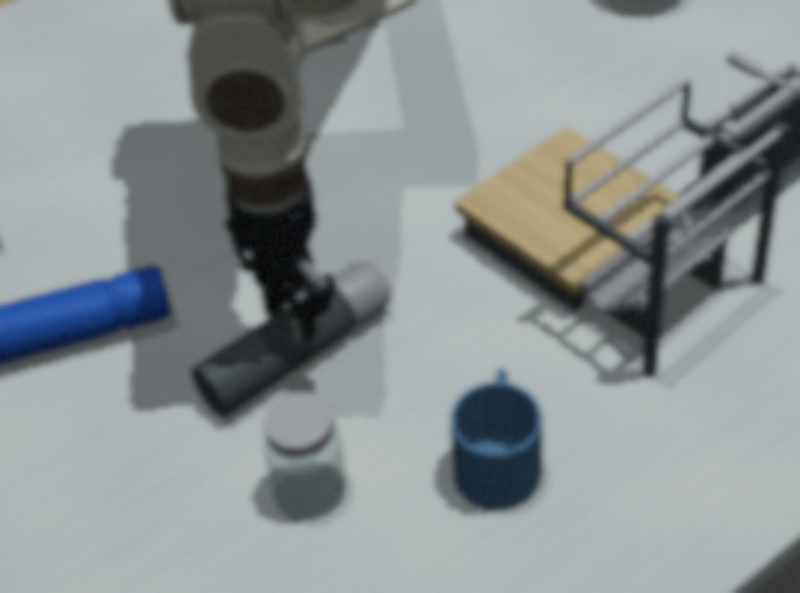

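{"name": "drive_tool", "arguments": {
  "rows": [
    {"dx": 0, "dy": 0, "dz": 0, "wx": 0, "wy": 0, "wz": 0, "hand": 85},
    {"dx": 0, "dy": 0, "dz": 0, "wx": 0, "wy": 0, "wz": 0, "hand": 85},
    {"dx": 0, "dy": 0, "dz": 0, "wx": 0, "wy": 0, "wz": 0, "hand": 85},
    {"dx": 0, "dy": 0, "dz": 0, "wx": 0, "wy": 0, "wz": 0, "hand": 85},
    {"dx": 0, "dy": 0, "dz": 0, "wx": 0, "wy": 0, "wz": 0, "hand": 85}
  ]
}}

```text
clock: 5.25
eef_pos: [0.5021, -0.3559, 0.0259]
tool_rot: [0.676, 0.737, -0.0, -0.0]
ft_force: [0.7, -0.6, 0.5]
grip_width: 0.0852
grasp_force: 0.0
```

Run:
```python
from h import *
print(bot.tip_extent)
go([.502,-.356,.013],down(4.85))
o=bot.outline_of('scene','flask_center')
bot.camera('scene')
for t in bot.look_for('scene','flask_center')[:3]: print(t)
print(bot.get_obs()['grip_width'],bot.get_obs()['eef_pos'])
```

```text
0.011
t 5.25 q [-0.62  0.6   0.04  1.01 -0.    0.87] eef [ 0.5021 -0.3559  0.0259] F [ 0.7 -0.6  0.5]
 d [-0.001 -0.003  0.258] w [-0.003 -0.002  0.019]
{'extent': [150.8, 309.1, 78.5, 42.9], 'score': 0.95}
{'extent': [296.8, 349.2, 30.2, 48.5], 'score': 0.24}
0.08508529912936681 [ 0.50210429 -0.35593323  0.02591485]
```

{"name": "drive_tool", "arguments": {
  "rows": [
    {"dx": 0, "dy": 0, "dz": 0.24, "wx": 0, "wy": 0, "wz": 0, "hand": 85},
    {"dx": 0, "dy": 0, "dz": 0.24, "wx": 0, "wy": 0, "wz": 0, "hand": 85},
    {"dx": 0, "dy": 0, "dz": 0.24, "wx": 0, "wy": 0, "wz": 0, "hand": 40},
    {"dx": 0, "dy": 0, "dz": 0.24, "wx": 0, "wy": 0, "wz": 0, "hand": 40},
    {"dx": 0, "dy": 0, "dz": 0.24, "wx": 0, "wy": 0, "wz": 0, "hand": 40},
    {"dx": 0, "dy": 0, "dz": 0.24, "wx": 0, "wy": 0, "wz": 0, "hand": 40},
    {"dx": 0, "dy": 0, "dz": 0.24, "wx": 0, "wy": 0, "wz": 0, "hand": 40}
  ]
}}

```text
clock: 6.1
eef_pos: [0.5022, -0.3562, 0.0149]
tool_rot: [0.676, 0.737, -0.0, 0.0]
ft_force: [-2.1, 1.7, 5.2]
grip_width: 0.0506
grasp_force: 60.8
```

{"name": "drive_tool", "arguments": {
  "rows": [
    {"dx": 0, "dy": 0, "dz": 0, "wx": 0, "wy": 0, "wz": 0, "hand": 85},
    {"dx": 0, "dy": 0, "dz": 0, "wx": 0, "wy": 0, "wz": 0, "hand": 85},
    {"dx": 0, "dy": 0, "dz": 0, "wx": 0, "wy": 0, "wz": 0, "hand": 85},
    {"dx": 0, "dy": 0, "dz": 0.1, "wx": 0, "wy": 0, "wz": 0, "hand": 85},
    {"dx": 0, "dy": 0, "dz": 0.1, "wx": 0, "wy": 0, "wz": 0, "hand": 62},
    {"dx": 0, "dy": 0, "dz": 0.1, "wx": 0, "wy": 0, "wz": 0, "hand": 62},
    {"dx": 0, "dy": 0, "dz": 0.1, "wx": 0, "wy": 0, "wz": 0, "hand": 62}
  ]
}}

```text
clock: 6.8
eef_pos: [0.5021, -0.356, 0.009]
tool_rot: [0.676, 0.737, -0.0, -0.0]
ft_force: [0.3, 0.2, 0.5]
grip_width: 0.0617
grasp_force: 0.0
```

{"name": "drive_tool", "arguments": {
  "rows": [
    {"dx": 0, "dy": 0, "dz": 0, "wx": 0, "wy": 0, "wz": 0, "hand": 40},
    {"dx": 0, "dy": 0, "dz": 0, "wx": 0, "wy": 0, "wz": 0, "hand": 40},
    {"dx": 0, "dy": 0, "dz": 0, "wx": 0, "wy": 0, "wz": 0, "hand": 40},
    {"dx": 0, "dy": 0, "dz": 0, "wx": 0, "wy": 0, "wz": 0, "hand": 40}
  ]
}}

```text
clock: 7.2
eef_pos: [0.5025, -0.3562, 0.0099]
tool_rot: [0.676, 0.737, 0.0, 0.001]
ft_force: [-1.3, 0.5, 6.5]
grip_width: 0.0529
grasp_force: 63.5
```

{"name": "drive_tool", "arguments": {
  "rows": [
    {"dx": 0, "dy": 0, "dz": -0.2, "wx": 0, "wy": 0, "wz": 0, "hand": 40},
    {"dx": 0, "dy": 0, "dz": -0.6, "wx": 0, "wy": 0, "wz": 0, "hand": 40},
    {"dx": 0, "dy": 0, "dz": -1.2, "wx": 0, "wy": 0, "wz": 0, "hand": 40},
    {"dx": 0, "dy": 0, "dz": -1.9, "wx": 0, "wy": 0, "wz": 0, "hand": 40},
    {"dx": 0, "dy": 0, "dz": -2.4, "wx": 0, "wy": 0, "wz": 0, "hand": 40},
    {"dx": 0, "dy": 0, "dz": -2.6, "wx": 0, "wy": 0, "wz": 0, "hand": 40},
    {"dx": 0, "dy": 0, "dz": -2.6, "wx": 0, "wy": 0, "wz": 0, "hand": 40}
  ]
}}

```text
clock: 7.9
eef_pos: [0.5027, -0.3565, 0.1402]
tool_rot: [0.676, 0.737, 0.0, 0.001]
ft_force: [-0.6, -1.2, -4.3]
grip_width: 0.0527
grasp_force: 63.7
```

Run:
```python
from h import *
o=bot.get_obs(); print(o['grip_width'],o['grasp_force'])
p=dk(-150,0,140); go(p,down(5.5)); print(p)
save('scene','held.png',(130,200,400,400))
```

```text
0.0526599176989994 63.72042775154114
t 7.9 q [-0.62  0.51  0.2   1.26 -0.    0.87] eef [ 0.5027 -0.3565  0.1402] F [-0.6 -1.2 -4.3]
 d [ 6.13e+00  6.39e-01 -4.00e-03] w [ 0.021  0.018 -0.113]
[ 0.50819057 -0.04837686  0.14      ]
```

View pics/held.png

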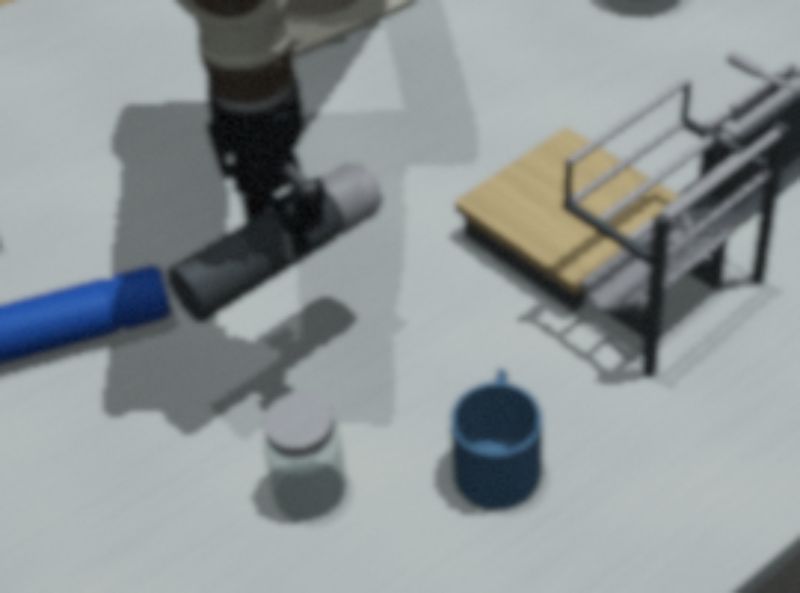

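{"name": "drive_tool", "arguments": {
  "rows": [
    {"dx": 0.4, "dy": 0.04, "dz": 0, "wx": 0, "wy": 0, "wz": -0.11, "hand": 40},
    {"dx": 1.1, "dy": 0.1, "dz": 0, "wx": 0, "wy": 0, "wz": -0.11, "hand": 40},
    {"dx": 1.9, "dy": 0.2, "dz": 0, "wx": 0, "wy": 0, "wz": -0.11, "hand": 40},
    {"dx": 2.7, "dy": 0.3, "dz": 0, "wx": 0, "wy": 0, "wz": -0.11, "hand": 40},
    {"dx": 3.5, "dy": 0.4, "dz": 0, "wx": 0, "wy": 0, "wz": -0.11, "hand": 40},
    {"dx": 4.3, "dy": 0.5, "dz": 0, "wx": 0, "wy": 0, "wz": -0.11, "hand": 40},
    {"dx": 5.1, "dy": 0.55, "dz": 0, "wx": 0, "wy": 0, "wz": -0.11, "hand": 40},
    {"dx": 5.7, "dy": 0.6, "dz": 0, "wx": 0, "wy": 0, "wz": -0.11, "hand": 40},
    {"dx": 6.05, "dy": 0.63, "dz": 0, "wx": 0, "wy": 0, "wz": -0.11, "hand": 40},
    {"dx": 6.13, "dy": 0.64, "dz": 0, "wx": 0, "wy": 0, "wz": -0.11, "hand": 40},
    {"dx": 6.13, "dy": 0.64, "dz": 0.3, "wx": 0, "wy": 0, "wz": -0.11, "hand": 40},
    {"dx": 6.13, "dy": 0.64, "dz": 0.7, "wx": 0, "wy": 0, "wz": -0.11, "hand": 40},
    {"dx": 6.13, "dy": 0.64, "dz": 1.0, "wx": 0, "wy": 0, "wz": -0.11, "hand": 40},
    {"dx": 6.13, "dy": 0.64, "dz": 1.0, "wx": 0, "wy": 0, "wz": -0.11, "hand": 40}
  ]
}}

```text
clock: 9.35
eef_pos: [0.5043, -0.0483, 0.0854]
tool_rot: [0.673, 0.74, -0.003, -0.003]
ft_force: [-1.8, 0.9, -4.5]
grip_width: 0.0527
grasp_force: 63.8
```

Run:
```python
from h import *
o=bot.get_obs(); print(o['grip_width'],o['grasp_force'])
p=dk(-150,0,62); go(p,down(5.5)); print(p)
im=bot.camera('scene')[:,:,::-1]; cv2.imwrite('pics/deck_s.png',cv2.resize(im[210:330,260:420],None,fx=5,fy=5))
c=o['eef_pos']+[0,0,.018]
for s in(-100,100):
  print(proj('scene',c+RD.apply([0,s/1000,0])), (proj('scene',c+RD.apply([0,s/1000,0]))-[260,210])*5)
```

```text
0.05267097406374222 63.79441022872925
t 9.35 q [-0.1   0.36 -0.19  1.03 -0.    1.38] eef [ 0.5043 -0.0483  0.0854] F [-1.8  0.9 -4.5]
 d [-0.009  0.081  0.467] w [-0.092 -0.013 -0.013]
[ 0.50819057 -0.04837686  0.062     ]
[288.25522151 263.97208947] [141.27610753 269.86044736]
[333.85090216 233.50082702] [369.25451081 117.50413511]
```

View pics/deck_s.png

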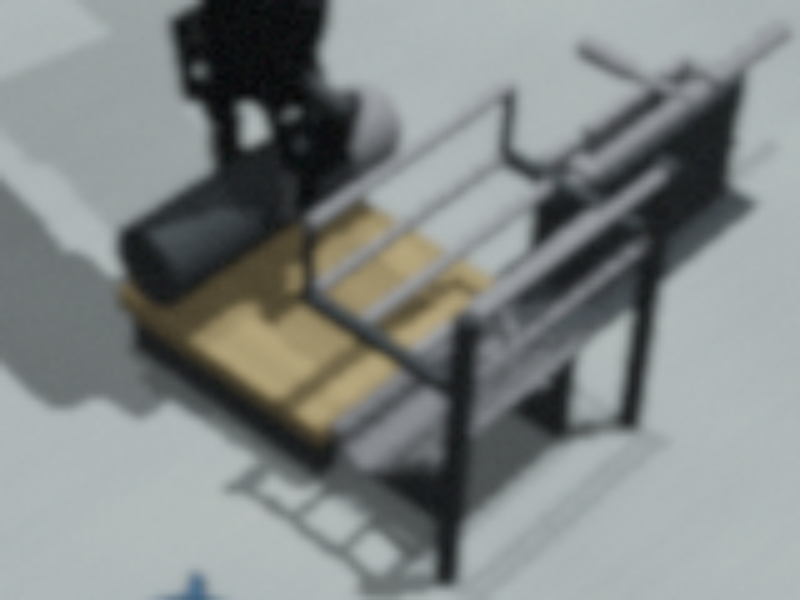

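{"name": "drive_tool", "arguments": {
  "rows": [
    {"dx": 0, "dy": 0, "dz": 0.2, "wx": 0, "wy": 0, "wz": 0, "hand": 40},
    {"dx": 0, "dy": 0, "dz": 0.4, "wx": 0, "wy": 0, "wz": 0, "hand": 40},
    {"dx": 0, "dy": 0, "dz": 0.4, "wx": 0, "wy": 0, "wz": 0, "hand": 40},
    {"dx": 0, "dy": 0, "dz": 0.4, "wx": 0, "wy": 0, "wz": 0, "hand": 40}
  ]
}}

```text
clock: 9.8
eef_pos: [0.5074, -0.0479, 0.0689]
tool_rot: [0.672, 0.74, -0.0, -0.0]
ft_force: [-0.2, -0.4, -4.4]
grip_width: 0.0532
grasp_force: 63.9
```

Run:
```python
from h import *
p=dk(-150,0,61); go(p,down(5.5)); print(p)
```

```text
t 9.8 q [-0.09  0.37 -0.21  0.98 -0.    1.38] eef [ 0.5074 -0.0479  0.0689] F [-0.2 -0.4 -4.4]
 d [-0.01   0.015  0.158] w [-0.007 -0.001 -0.003]
[ 0.50819057 -0.04837686  0.061     ]
```

{"name": "drive_tool", "arguments": {
  "rows": [
    {"dx": -0.03, "dy": 0.015, "dz": 0.08, "wx": 0, "wy": 0, "wz": 0, "hand": 40},
    {"dx": -0.03, "dy": 0.015, "dz": 0.14, "wx": 0, "wy": 0, "wz": 0, "hand": 40},
    {"dx": -0.03, "dy": 0.015, "dz": 0.17, "wx": 0, "wy": 0, "wz": 0, "hand": 40},
    {"dx": -0.03, "dy": 0.015, "dz": 0.17, "wx": 0, "wy": 0, "wz": 0, "hand": 40},
    {"dx": -0.03, "dy": 0.015, "dz": 0.17, "wx": 0, "wy": 0, "wz": 0, "hand": 40}
  ]
}}

```text
clock: 10.3
eef_pos: [0.5085, -0.0493, 0.0606]
tool_rot: [0.672, 0.74, -0.0, 0.0]
ft_force: [-1.1, -0.2, -3.8]
grip_width: 0.0531
grasp_force: 63.9
```

{"name": "drive_tool", "arguments": {
  "rows": [
    {"dx": 0, "dy": 0, "dz": 0.02, "wx": 0, "wy": 0, "wz": 0, "hand": 40},
    {"dx": 0, "dy": 0, "dz": 0.03, "wx": 0, "wy": 0, "wz": 0, "hand": 40},
    {"dx": 0, "dy": 0, "dz": 0.03, "wx": 0, "wy": 0, "wz": 0, "hand": 40}
  ]
}}

```text
clock: 10.6
eef_pos: [0.5088, -0.0493, 0.0599]
tool_rot: [0.672, 0.74, 0.0, 0.0]
ft_force: [-2.5, 0.6, 3.6]
grip_width: 0.053
grasp_force: 65.0
```

Contact (weight is off the tool). Release and rise.

{"name": "drive_tool", "arguments": {
  "rows": [
    {"dx": 0, "dy": 0, "dz": 0, "wx": 0, "wy": 0, "wz": 0, "hand": 60},
    {"dx": 0, "dy": 0, "dz": 0, "wx": 0, "wy": 0, "wz": 0, "hand": 60},
    {"dx": 0, "dy": 0, "dz": 0, "wx": 0, "wy": 0, "wz": 0, "hand": 85},
    {"dx": 0, "dy": 0, "dz": 0, "wx": 0, "wy": 0, "wz": 0, "hand": 85},
    {"dx": 0, "dy": 0, "dz": 0, "wx": 0, "wy": 0, "wz": 0, "hand": 85},
    {"dx": 0, "dy": 0, "dz": -0.4, "wx": 0, "wy": 0, "wz": 0, "hand": 85},
    {"dx": 0, "dy": 0, "dz": -0.9, "wx": 0, "wy": 0, "wz": 0, "hand": 85},
    {"dx": 0, "dy": 0, "dz": -1.6, "wx": 0, "wy": 0, "wz": 0, "hand": 85},
    {"dx": 0, "dy": 0, "dz": -2.3, "wx": 0, "wy": 0, "wz": 0, "hand": 85}
  ]
}}

```text
clock: 11.5
eef_pos: [0.508, -0.0492, 0.1749]
tool_rot: [0.672, 0.74, -0.0, -0.001]
ft_force: [1.3, -0.4, 0.2]
grip_width: 0.0848
grasp_force: 0.0
```

Run:
```python
from h import *
for n in('top','scene'):
  im=bot.camera(n)
  if n=='scene': cv2.imwrite('pics/rel.png',cv2.resize(im[210:330,260:420,::-1],None,fx=5,fy=5))
  for o in bot.outline_of(n,'flask_center')[:3]:
    m=o['region'].astype(np.uint8); c=cv2.findContours(m,0,1)[0]; c=max(c,key=cv2.contourArea)[:,0]
    w=np.array([ray(n,*p,.078) for p in c]); q=RD.inv().apply(w-D)*1000
    print(n,o['extent'],round(o['score'],2),'dock min/max',q.min(0).round(),q.max(0).round(), cv2.minAreaRect(q[:,:2].astype(np.float32)))
# push pose candidates
go(dk(-150,0,180),down(95.5,0))
```

```text
top [488.9, 311.6, 84.9, 46.0] 0.69 dock min/max [-423. -531.   78.] [-303. -329.   78.] ((-360.6537170410156, -430.54345703125), (209.2010955810547, 56.75113296508789), 65.49500274658203)
top [333.8, 239.9, 10.6, 19.6] 0.51 dock min/max [-175. -100.   78.] [-120.  -70.   78.] ((-147.19329833984375, -86.07725524902344), (27.056289672851562, 54.68486404418945), 83.24652862548828)
top [238.6, 195.9, 197.5, 129.7] 0.45 dock min/max [-109. -102.   78.] [129. 380.  78.] ((12.594894409179688, 119.65873718261719), (182.9082794189453, 497.21044921875), 27.185279846191406)
scene [310.3, 256.6, 56.0, 44.5] 0.91 dock min/max [-190. -116.   78.] [-116.  124.   78.] ((-153.1519775390625, 3.8430099487304688), (239.75576782226562, 73.73198699951172), 89.39775085449219)
scene [148.8, 308.1, 74.5, 38.1] 0.74 dock min/max [-391. -559.   78.] [-253. -366.   78.] ((-321.9236145019531, -463.6283874511719), (194.43771362304688, 78.28287506103516), 64.03560638427734)
scene [395.3, 232.6, 45.0, 34.1] 0.17 dock min/max [-132.  189.   78.] [-33. 305.  78.] ((-77.666259765625, 242.4713134765625), (94.5225830078125, 116.56184387207031), 7.645228862762451)
t 11.7 q [-0.1   0.28 -0.05  1.24  0.    1.38] eef [ 0.5092 -0.0494  0.1749] F [-0.   0.4 -0.8]
 d [ 0.022 -0.018 -0.102] w [ 1.7000e-02  2.5000e-02 -1.8003e+01]
```

View pics/rel.png

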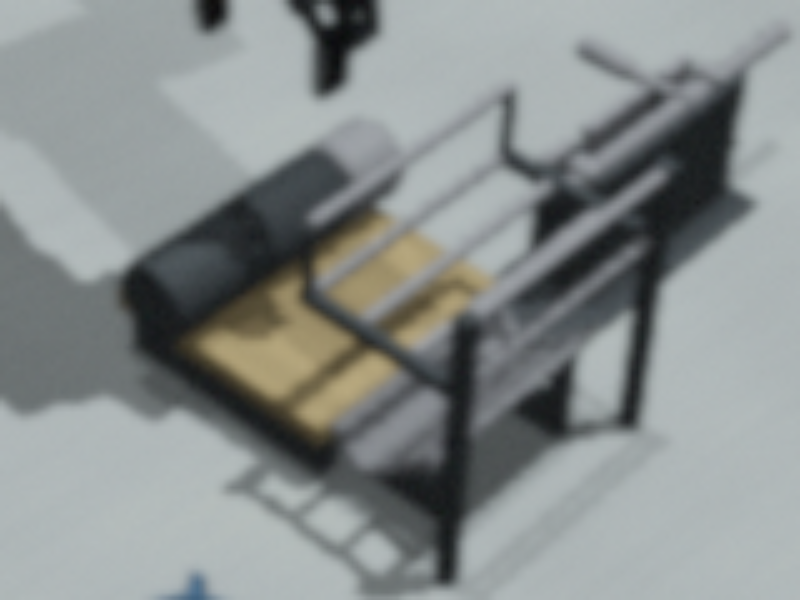

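Run:
```python
from h import *
go(dk(-235,0,170),down(95.5,35))
print(down(95.5,35).as_matrix().round(2))
```

```text
t 11.7 q [-0.1   0.28 -0.05  1.24  0.    1.38] eef [ 0.5092 -0.0494  0.1749] F [-0.   0.4 -0.8]
 d [ 0.022 -1.719  0.094] w [ -5.466  -5.457 -17.393]
[[-0.82 -0.1   0.57]
 [-0.08  1.    0.05]
 [-0.57  0.   -0.82]]
```

{"name": "drive_tool", "arguments": {
  "rows": [
    {"dx": 0, "dy": -0.8, "dz": 0, "wx": 0, "wy": 0, "wz": 0, "hand": 85},
    {"dx": 0.02, "dy": -1.72, "dz": 0, "wx": 0, "wy": 0, "wz": 0, "hand": 85},
    {"dx": 0.02, "dy": -1.72, "dz": 0.09, "wx": -5.47, "wy": -5.46, "wz": -17.4, "hand": 85},
    {"dx": 0.02, "dy": -1.72, "dz": 0.09, "wx": -5.47, "wy": -5.46, "wz": -17.4, "hand": 85},
    {"dx": 0.02, "dy": -1.72, "dz": 0.09, "wx": -5.47, "wy": -5.46, "wz": -17.4, "hand": 85},
    {"dx": 0.02, "dy": -1.72, "dz": 0.09, "wx": -5.47, "wy": -5.46, "wz": -17.4, "hand": 85},
    {"dx": 0.02, "dy": -1.72, "dz": 0.09, "wx": -5.47, "wy": -5.46, "wz": -17.4, "hand": 85},
    {"dx": 0.02, "dy": -1.72, "dz": 0.09, "wx": -5.47, "wy": -5.46, "wz": -17.4, "hand": 85},
    {"dx": 0.02, "dy": -1.72, "dz": 0.09, "wx": -5.47, "wy": -5.46, "wz": -17.4, "hand": 85},
    {"dx": 0.02, "dy": -1.72, "dz": 0.09, "wx": -5.47, "wy": -5.46, "wz": -17.4, "hand": 85},
    {"dx": 0.02, "dy": -1.72, "dz": 0.09, "wx": -5.47, "wy": -5.46, "wz": -17.4, "hand": 85},
    {"dx": 0.02, "dy": -1.72, "dz": 0.09, "wx": -5.47, "wy": -5.46, "wz": -17.4, "hand": 85},
    {"dx": 0.02, "dy": -1.72, "dz": 0.09, "wx": -5.47, "wy": -5.46, "wz": -17.4, "hand": 85},
    {"dx": 0.02, "dy": -1.72, "dz": 0.09, "wx": -5.47, "wy": -5.46, "wz": -17.4, "hand": 85},
    {"dx": 0.02, "dy": -1.72, "dz": 0.09, "wx": -5.47, "wy": -5.46, "wz": -17.4, "hand": 85},
    {"dx": 0.02, "dy": -1.72, "dz": 0.09, "wx": -5.47, "wy": -5.46, "wz": -17.4, "hand": 85},
    {"dx": 0.02, "dy": -1.72, "dz": 0.09, "wx": -5.47, "wy": -5.46, "wz": -17.4, "hand": 85},
    {"dx": 0.02, "dy": -1.72, "dz": 0.09, "wx": -5.47, "wy": -5.46, "wz": -17.4, "hand": 85}
  ]
}}

```text
clock: 13.5
eef_pos: [0.4233, -0.0562, 0.1698]
tool_rot: [-0.046, 0.953, 0.015, 0.299]
ft_force: [0.5, 0.5, -0.3]
grip_width: 0.0851
grasp_force: 0.0
```

Run:
```python
from h import *
go(dk(-230,0,79),down(95.5,35))
go(dk(-195,0,79),down(95.5,35))
go(dk(-60,0,79),down(95.5,35))
```

```text
t 13.5 q [-0.3  -0.29 -0.84  0.45  0.22 -0.33] eef [ 0.4233 -0.0562  0.1698] F [ 0.5  0.5 -0.3]
 d [ 0.952 -0.008  1.55 ] w [ 0.012 -0.024  0.007]
t 13.5 q [-0.3  -0.29 -0.84  0.45  0.22 -0.33] eef [ 0.4233 -0.0562  0.1698] F [ 0.5  0.5 -0.3]
 d [ 0.377 -0.009  1.95 ] w [ 0.012 -0.024  0.007]
t 13.5 q [-0.3  -0.29 -0.84  0.45  0.22 -0.33] eef [ 0.4233 -0.0562  0.1698] F [ 0.5  0.5 -0.3]
 d [-1.838 -0.012  3.494] w [ 0.012 -0.024  0.007]
```

{"name": "drive_tool", "arguments": {
  "rows": [
    {"dx": 0.3, "dy": 0, "dz": 0.5, "wx": 0, "wy": 0, "wz": 0, "hand": 85},
    {"dx": 0.6, "dy": 0, "dz": 1.0, "wx": 0, "wy": 0, "wz": 0, "hand": 85},
    {"dx": 0.95, "dy": 0, "dz": 1.55, "wx": 0, "wy": 0, "wz": 0, "hand": 85},
    {"dx": 0.95, "dy": 0, "dz": 1.55, "wx": 0, "wy": 0, "wz": 0, "hand": 85},
    {"dx": 0.7, "dy": 0, "dz": 1.72, "wx": 0, "wy": 0, "wz": 0, "hand": 85},
    {"dx": 0.5, "dy": 0, "dz": 1.86, "wx": 0, "wy": 0, "wz": 0, "hand": 85},
    {"dx": 0.4, "dy": 0, "dz": 1.93, "wx": 0, "wy": 0, "wz": 0, "hand": 85},
    {"dx": 0.38, "dy": 0, "dz": 1.95, "wx": 0, "wy": 0, "wz": 0, "hand": 85},
    {"dx": 0.38, "dy": 0, "dz": 1.95, "wx": 0, "wy": 0, "wz": 0, "hand": 85}
  ]
}}

```text
clock: 14.4
eef_pos: [0.4631, -0.0525, 0.0793]
tool_rot: [-0.046, 0.953, 0.015, 0.3]
ft_force: [0.5, 1.1, 0.3]
grip_width: 0.085
grasp_force: 0.0
```

Run:
```python
from h import *
go(dk(-60,0,79),down(95.5,35))
bot.camera('scene')
print(bot.look_for('scene','flask_center')[:2])
```

```text
t 14.4 q [-0.25 -0.02 -0.94  0.06  0.19 -0.28] eef [ 0.4631 -0.0525  0.0793] F [0.5 1.1 0.3]
 d [-2.216 -0.006  1.554] w [ 0.008 -0.016  0.008]
[{'extent': [348.2, 190.4, 34.9, 21.3], 'score': 0.75}, {'extent': [150.4, 308.8, 77.6, 41.1], 'score': 0.72}]
```

{"name": "drive_tool", "arguments": {
  "rows": [
    {"dx": -0.04, "dy": 0, "dz": 0.03, "wx": 0, "wy": 0, "wz": 0, "hand": 85},
    {"dx": -0.1, "dy": 0, "dz": 0.07, "wx": 0, "wy": 0, "wz": 0, "hand": 85},
    {"dx": -0.18, "dy": 0, "dz": 0.126, "wx": 0, "wy": 0, "wz": 0, "hand": 85},
    {"dx": -0.26, "dy": 0, "dz": 0.182, "wx": 0, "wy": 0, "wz": 0, "hand": 85},
    {"dx": -0.34, "dy": 0, "dz": 0.238, "wx": 0, "wy": 0, "wz": 0, "hand": 85},
    {"dx": -0.42, "dy": 0, "dz": 0.294, "wx": 0, "wy": 0, "wz": 0, "hand": 85},
    {"dx": -0.5, "dy": 0, "dz": 0.35, "wx": 0, "wy": 0, "wz": 0, "hand": 85},
    {"dx": -0.58, "dy": 0, "dz": 0.406, "wx": 0, "wy": 0, "wz": 0, "hand": 85},
    {"dx": -0.66, "dy": 0, "dz": 0.462, "wx": 0, "wy": 0, "wz": 0, "hand": 85},
    {"dx": -0.74, "dy": 0, "dz": 0.518, "wx": 0, "wy": 0, "wz": 0, "hand": 85},
    {"dx": -0.82, "dy": 0, "dz": 0.574, "wx": 0, "wy": 0, "wz": 0, "hand": 85},
    {"dx": -0.9, "dy": 0, "dz": 0.63, "wx": 0, "wy": 0, "wz": 0, "hand": 85},
    {"dx": -0.98, "dy": 0, "dz": 0.686, "wx": 0, "wy": 0, "wz": 0, "hand": 85},
    {"dx": -1.04, "dy": 0, "dz": 0.728, "wx": 0, "wy": 0, "wz": 0, "hand": 85},
    {"dx": -1.08, "dy": 0, "dz": 0.756, "wx": 0, "wy": 0, "wz": 0, "hand": 85},
    {"dx": -1.1, "dy": 0, "dz": 0.77, "wx": 0, "wy": 0, "wz": 0, "hand": 85},
    {"dx": -1.1, "dy": 0, "dz": 0.77, "wx": 0, "wy": 0, "wz": 0, "hand": 85}
  ]
}}

```text
clock: 16.2
eef_pos: [0.5357, -0.046, 0.0845]
tool_rot: [-0.047, 0.951, 0.015, 0.306]
ft_force: [-3.0, 2.7, 15.3]
grip_width: 0.0854
grasp_force: 7.8
```

Run:
```python
from h import *
go(dk(-60,0,79),down(95.5,35))
im=bot.camera('scene'); cv2.imwrite('pics/roll.png',cv2.resize(im[210:330,260:420,::-1],None,fx=5,fy=5))
print([(x['extent'],x['score']) for x in bot.look_for('scene','flask_center')[:3]])
```

```text
t 16.2 q [-0.18  0.1  -0.8   0.06  0.16 -0.23] eef [ 0.5357 -0.046   0.0845] F [-3.   2.7 15.3]
 d [-0.95   0.001  0.817] w [0.008 0.135 0.034]
[([314.9, 258.6, 54.4, 45.2], 0.72)]
```

View pics/roll.png

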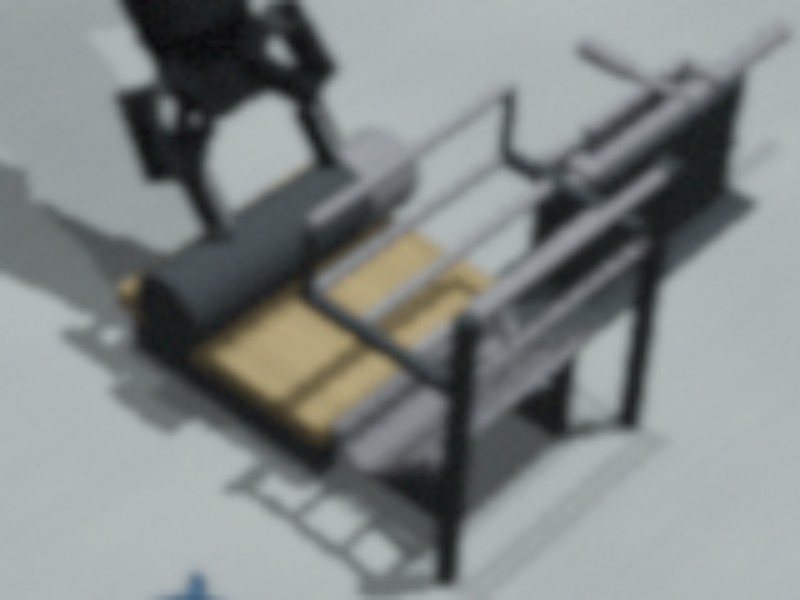

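Run:
```python
from h import *
x=RD.inv().apply(bot.get_obs()['eef_pos']-D)*1000; print(x)
for p in ((-122,0,100),(-122,0,140),(-225,0,140),(-225,0,66),(-186,0,66),(-60,0,66)): go(dk(*p),down(95.5,35))
```

```text
[-122.51795983   -0.24520816   84.49223495]
t 16.3 q [-0.18  0.1  -0.8   0.06  0.16 -0.23] eef [ 0.5356 -0.046   0.0845] F [-2.7  2.5 16.4]
 d [-0.189  0.005 -0.246] w [0.007 0.134 0.033]
t 16.3 q [-0.18  0.1  -0.8   0.06  0.16 -0.23] eef [ 0.5356 -0.046   0.0845] F [-2.7  2.5 16.4]
 d [-0.656  0.004 -0.896] w [0.007 0.134 0.033]
t 16.3 q [-0.18  0.1  -0.8   0.06  0.16 -0.23] eef [ 0.5356 -0.046   0.0845] F [-2.7  2.5 16.4]
 d [ 1.018  0.009 -2.097] w [0.007 0.134 0.033]
t 16.3 q [-0.18  0.1  -0.8   0.06  0.16 -0.23] eef [ 0.5356 -0.046   0.0845] F [-2.7  2.5 16.4]
 d [ 1.881  0.011 -0.895] w [0.007 0.134 0.033]
t 16.3 q [-0.18  0.1  -0.8   0.06  0.16 -0.23] eef [ 0.5356 -0.046   0.0845] F [-2.7  2.5 16.4]
 d [ 1.247  0.009 -0.44 ] w [0.007 0.134 0.033]
t 16.3 q [-0.18  0.1  -0.8   0.06  0.16 -0.23] eef [ 0.5356 -0.046   0.0845] F [-2.7  2.5 16.4]
 d [-0.8    0.002  1.03 ] w [0.007 0.134 0.033]
```

{"name": "drive_tool", "arguments": {
  "rows": [
    {"dx": -0.1, "dy": 0, "dz": -0.12, "wx": 0, "wy": 0, "wz": 0, "hand": 85},
    {"dx": -0.22, "dy": 0, "dz": -0.3, "wx": 0, "wy": 0, "wz": 0, "hand": 85},
    {"dx": -0.4, "dy": 0, "dz": -0.55, "wx": 0, "wy": 0, "wz": 0, "hand": 85},
    {"dx": -0.66, "dy": 0, "dz": -0.9, "wx": 0, "wy": 0, "wz": 0, "hand": 85},
    {"dx": -0.66, "dy": 0, "dz": -0.9, "wx": 0, "wy": 0, "wz": 0, "hand": 85},
    {"dx": 0.1, "dy": 0, "dz": -1.45, "wx": 0, "wy": 0, "wz": 0, "hand": 85},
    {"dx": 0.9, "dy": 0, "dz": -2.03, "wx": 0, "wy": 0, "wz": 0, "hand": 85},
    {"dx": 1.02, "dy": 0, "dz": -2.1, "wx": 0, "wy": 0, "wz": 0, "hand": 85},
    {"dx": 1.02, "dy": 0, "dz": -2.1, "wx": 0, "wy": 0, "wz": 0, "hand": 85}
  ]
}}

```text
clock: 17.2
eef_pos: [0.4264, -0.0561, 0.1345]
tool_rot: [-0.045, 0.953, 0.015, 0.299]
ft_force: [0.7, -0.8, 0.7]
grip_width: 0.0847
grasp_force: 0.0
```

Run:
```python
from h import *
for p in ((-225,0,66),(-190,0,66),(-60,0,66)): go(dk(*p),down(95.5,35))
for n in('scene','top'):
  bot.camera(n)
  for o in bot.outline_of(n,'flask_center')[:3]:
    m=o['region'].astype(np.uint8); c=cv2.findContours(m,0,1)[0]; c=max(c,key=cv2.contourArea)[:,0]
    w=np.array([ray(n,*p,.078) for p in c]); q=RD.inv().apply(w-D)*1000
    print(n,o['extent'],round(o['score'],2),cv2.minAreaRect(q[:,:2].astype(np.float32)))
```

```text
t 17.2 q [-0.29 -0.22 -0.9   0.32  0.22 -0.32] eef [ 0.4264 -0.0561  0.1345] F [ 0.7 -0.8  0.7]
 d [ 0.665 -0.004  1.207] w [ 0.001 -0.038 -0.012]
t 17.2 q [-0.29 -0.22 -0.9   0.32  0.22 -0.32] eef [ 0.4264 -0.0561  0.1345] F [ 0.7 -0.8  0.7]
 d [ 0.09  -0.004  1.606] w [ 0.001 -0.038 -0.012]
t 17.2 q [-0.29 -0.22 -0.9   0.32  0.22 -0.32] eef [ 0.4264 -0.0561  0.1345] F [ 0.7 -0.8  0.7]
 d [-2.045e+00 -2.000e-03  3.091e+00] w [ 0.001 -0.038 -0.012]
scene [150.2, 307.2, 75.8, 39.2] 0.96 ((-319.5812683105469, -463.9509582519531), (196.71974182128906, 79.07412719726562), 66.33441162109375)
scene [312.5, 258.0, 54.7, 49.4] 0.66 ((-142.17718505859375, 1.5227279663085938), (72.11894226074219, 241.44178771972656), 0.010524814948439598)
top [488.0, 309.9, 85.7, 47.9] 0.72 ((-361.3797607421875, -429.2964172363281), (209.06068420410156, 55.41238784790039), 66.47941589355469)
```

{"name": "drive_tool", "arguments": {
  "rows": [
    {"dx": 0.3, "dy": 0, "dz": 0.5, "wx": 0, "wy": 0, "wz": 0, "hand": 85},
    {"dx": 0.66, "dy": 0, "dz": 1.2, "wx": 0, "wy": 0, "wz": 0, "hand": 85},
    {"dx": 0.66, "dy": 0, "dz": 1.2, "wx": 0, "wy": 0, "wz": 0, "hand": 85},
    {"dx": 0.45, "dy": 0, "dz": 1.35, "wx": 0, "wy": 0, "wz": 0, "hand": 85},
    {"dx": 0.25, "dy": 0, "dz": 1.49, "wx": 0, "wy": 0, "wz": 0, "hand": 85},
    {"dx": 0.09, "dy": 0, "dz": 1.6, "wx": 0, "wy": 0, "wz": 0, "hand": 85},
    {"dx": 0.01, "dy": 0, "dz": 1.66, "wx": 0, "wy": 0, "wz": 0, "hand": 85},
    {"dx": -0.07, "dy": 0, "dz": 1.72, "wx": 0, "wy": 0, "wz": 0, "hand": 85},
    {"dx": -0.15, "dy": 0, "dz": 1.775, "wx": 0, "wy": 0, "wz": 0, "hand": 85},
    {"dx": -0.23, "dy": 0, "dz": 1.83, "wx": 0, "wy": 0, "wz": 0, "hand": 85},
    {"dx": -0.31, "dy": 0, "dz": 1.885, "wx": 0, "wy": 0, "wz": 0, "hand": 85},
    {"dx": -0.39, "dy": 0, "dz": 1.94, "wx": 0, "wy": 0, "wz": 0, "hand": 85},
    {"dx": -0.45, "dy": 0, "dz": 1.98, "wx": 0, "wy": 0, "wz": 0, "hand": 85},
    {"dx": -0.49, "dy": 0, "dz": 2.01, "wx": 0, "wy": 0, "wz": 0, "hand": 85},
    {"dx": -0.5, "dy": 0, "dz": 2.02, "wx": 0, "wy": 0, "wz": 0, "hand": 85}
  ]
}}

```text
clock: 18.9
eef_pos: [0.5064, -0.0484, 0.067]
tool_rot: [-0.046, 0.953, 0.015, 0.299]
ft_force: [0.9, -0.5, -0.0]
grip_width: 0.0849
grasp_force: 0.0
```

Run:
```python
from h import *
print(RD.inv().apply(bot.get_obs()['eef_pos']-D)*1000)
for p in ((-60,0,66),): go(dk(*p),down(95.5,35))
for n in('scene',):
  bot.camera(n)
  for o in bot.outline_of(n,'flask_center')[:3]:
    m=o['region'].astype(np.uint8); c=cv2.findContours(m,0,1)[0]; c=max(c,key=cv2.contourArea)[:,0]
    w=np.array([ray(n,*p,.078) for p in c]); q=RD.inv().apply(w-D)*1000
    print(n,o['extent'],round(o['score'],2),cv2.minAreaRect(q[:,:2].astype(np.float32)))
```

```text
[-1.51764242e+02  1.20978934e-01  6.70068259e+01]
t 18.9 q [-0.2   0.09 -0.87  0.01  0.17 -0.25] eef [ 0.5064 -0.0484  0.067 ] F [ 0.9 -0.5 -0. ]
 d [-1.494 -0.004  1.066] w [ 0.007 -0.023  0.005]
scene [149.6, 306.1, 73.3, 40.2] 0.94 ((-320.9263000488281, -463.79815673828125), (195.6337127685547, 80.42506408691406), 64.97290802001953)
scene [313.0, 257.4, 51.6, 48.5] 0.59 ((-140.96124267578125, 3.247100830078125), (75.01163482666016, 236.9517364501953), 0.3157895803451538)
```

Run:
```python
from h import *
im=bot.camera('scene'); cv2.imwrite('pics/roll2.png',cv2.resize(im[210:330,260:420,::-1],None,fx=5,fy=5))
for x in(-150,-140,-120,-110,-100): print(x,(proj('scene',dk(x,-100,78))-[260,210])*5)
print((proj('scene',bot.get_obs()['eef_pos'])-[260,210])*5)
```

```text
-150 [146.46746813 305.03444457]
-140 [158.23359092 313.13900944]
-120 [182.04200054 329.53836239]
-110 [194.08645649 337.83464456]
-100 [206.22588778 346.19634623]
[260.96475999 237.04883617]
```

View pics/roll2.png

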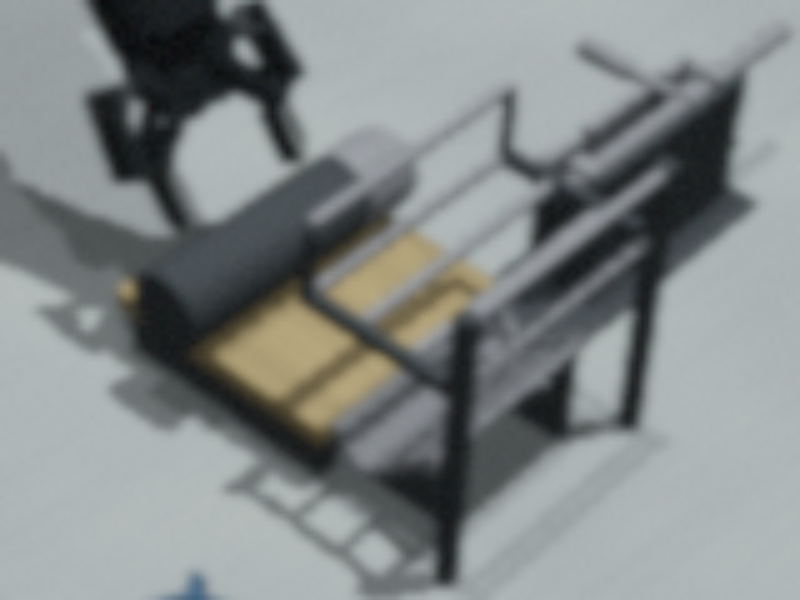

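Run:
```python
from h import *
for p in ((-205,0,72),(-60,0,72)): go(dk(*p),down(95.5,35))
```

```text
t 19.05 q [-0.2   0.09 -0.88  0.01  0.17 -0.25] eef [ 0.5059 -0.0484  0.0668] F [-0.  -0.3  0.1]
 d [ 0.806 -0.003 -0.687] w [ 0.008 -0.028  0.003]
t 19.05 q [-0.2   0.09 -0.88  0.01  0.17 -0.25] eef [ 0.5059 -0.0484  0.0668] F [-0.  -0.3  0.1]
 d [-1.574 -0.005  0.97 ] w [ 0.008 -0.028  0.003]
```

{"name": "drive_tool", "arguments": {
  "rows": [
    {"dx": 0.3, "dy": 0, "dz": -0.25, "wx": 0, "wy": 0, "wz": 0, "hand": 85},
    {"dx": 0.8, "dy": 0, "dz": -0.68, "wx": 0, "wy": 0, "wz": 0, "hand": 30},
    {"dx": 0.8, "dy": 0, "dz": -0.68, "wx": 0, "wy": 0, "wz": 0, "hand": 30},
    {"dx": 0.8, "dy": 0, "dz": -0.68, "wx": 0, "wy": 0, "wz": 0, "hand": 30},
    {"dx": 0.8, "dy": 0, "dz": -0.68, "wx": 0, "wy": 0, "wz": 0, "hand": 30},
    {"dx": 0.72, "dy": 0, "dz": -0.62, "wx": 0, "wy": 0, "wz": 0, "hand": 30},
    {"dx": 0.64, "dy": 0, "dz": -0.57, "wx": 0, "wy": 0, "wz": 0, "hand": 30},
    {"dx": 0.56, "dy": 0, "dz": -0.51, "wx": 0, "wy": 0, "wz": 0, "hand": 30},
    {"dx": 0.48, "dy": 0, "dz": -0.46, "wx": 0, "wy": 0, "wz": 0, "hand": 30},
    {"dx": 0.4, "dy": 0, "dz": -0.4, "wx": 0, "wy": 0, "wz": 0, "hand": 30},
    {"dx": 0.32, "dy": 0, "dz": -0.35, "wx": 0, "wy": 0, "wz": 0, "hand": 30},
    {"dx": 0.24, "dy": 0, "dz": -0.29, "wx": 0, "wy": 0, "wz": 0, "hand": 30},
    {"dx": 0.16, "dy": 0, "dz": -0.24, "wx": 0, "wy": 0, "wz": 0, "hand": 30},
    {"dx": 0.08, "dy": 0, "dz": -0.18, "wx": 0, "wy": 0, "wz": 0, "hand": 30},
    {"dx": 0, "dy": 0, "dz": -0.13, "wx": 0, "wy": 0, "wz": 0, "hand": 30},
    {"dx": -0.06, "dy": 0, "dz": -0.085, "wx": 0, "wy": 0, "wz": 0, "hand": 30},
    {"dx": -0.1, "dy": 0, "dz": -0.06, "wx": 0, "wy": 0, "wz": 0, "hand": 30},
    {"dx": -0.1, "dy": 0, "dz": -0.06, "wx": 0, "wy": 0, "wz": 0, "hand": 30}
  ]
}}

```text
clock: 20.85
eef_pos: [0.5149, -0.0479, 0.0792]
tool_rot: [-0.047, 0.95, 0.015, 0.307]
ft_force: [-11.3, 2.4, 25.7]
grip_width: 0.0303
grasp_force: 13.2
```

```bash
cat > fl.py <<'E'
from h import *
print(RD.inv().apply(bot.get_obs()['eef_pos']-D)*1000)
go(dk(-60,0,72),down(95.5,35))
bot.camera('scene')
for o in bot.outline_of('scene','flask_center')[:4]:
    m=o['region'].astype(np.uint8); c=cv2.findContours(m,0,1)[0]; c=max(c,key=cv2.contourArea)[:,0]
    w=np.array([ray('scene',*p,.078) for p in c]); q=RD.inv().apply(w-D)*1000
    print(o['extent'],round(o['score'],2),cv2.minAreaRect(q[:,:2].astype(np.float32)))
E
python3 fl.py
```

```text
[-143.24189688   -0.21595164   79.24896438]
t 20.85 q [-0.2   0.08 -0.86  0.03  0.17 -0.24] eef [ 0.5149 -0.0479  0.0792] F [-11.3   2.4  25.7]
 d [-1.265e+00 -1.000e-03  1.092e+00] w [0.011 0.161 0.038]
[317.4, 259.2, 56.7, 44.8] 0.68 ((-130.60446166992188, 2.5476303100585938), (67.25547790527344, 241.2180633544922), 0.785252571105957)
[150.1, 308.2, 75.3, 38.5] 0.64 ((-321.21185302734375, -464.3591003417969), (194.29345703125, 77.8580551147461), 65.48213195800781)
```

Run:
```python
from h import *
for p in ((-143,0,115),(-190,0,105),(-190,0,58)): go(dk(*p),down(95.5,35))
```

```text
t 20.95 q [-0.2   0.08 -0.86  0.03  0.17 -0.24] eef [ 0.5147 -0.0479  0.0791] F [-10.7   2.4  26.7]
 d [-0.428  0.003 -0.576] w [0.011 0.157 0.038]
t 20.95 q [-0.2   0.08 -0.86  0.03  0.17 -0.24] eef [ 0.5147 -0.0479  0.0791] F [-10.7   2.4  26.7]
 d [ 0.452  0.006 -0.964] w [0.011 0.157 0.038]
t 20.95 q [-0.2   0.08 -0.86  0.03  0.17 -0.24] eef [ 0.5147 -0.0479  0.0791] F [-10.7   2.4  26.7]
 d [ 1.001  0.007 -0.201] w [0.011 0.157 0.038]
```

{"name": "drive_tool", "arguments": {
  "rows": [
    {"dx": -0.25, "dy": 0, "dz": -0.2, "wx": 0, "wy": 0, "wz": 0, "hand": 30},
    {"dx": -0.45, "dy": 0, "dz": -0.4, "wx": 0, "wy": 0, "wz": 0, "hand": 30},
    {"dx": -0.6, "dy": 0, "dz": -0.6, "wx": 0, "wy": 0, "wz": 0, "hand": 30},
    {"dx": -0.1, "dy": 0, "dz": -0.85, "wx": 0, "wy": 0, "wz": 0, "hand": 30},
    {"dx": 0.26, "dy": 0, "dz": -1.0, "wx": 0, "wy": 0, "wz": 0, "hand": 30},
    {"dx": 0.26, "dy": 0, "dz": -1.0, "wx": 0, "wy": 0, "wz": 0, "hand": 30},
    {"dx": 0.45, "dy": 0, "dz": -0.73, "wx": 0, "wy": 0, "wz": 0, "hand": 30},
    {"dx": 0.62, "dy": 0, "dz": -0.49, "wx": 0, "wy": 0, "wz": 0, "hand": 30},
    {"dx": 0.74, "dy": 0, "dz": -0.32, "wx": 0, "wy": 0, "wz": 0, "hand": 30},
    {"dx": 0.81, "dy": 0, "dz": -0.23, "wx": 0, "wy": 0, "wz": 0, "hand": 30},
    {"dx": 0.81, "dy": 0, "dz": -0.23, "wx": 0, "wy": 0, "wz": 0, "hand": 30}
  ]
}}

```text
clock: 22.05
eef_pos: [0.469, -0.0519, 0.0579]
tool_rot: [-0.046, 0.953, 0.015, 0.299]
ft_force: [0.0, -0.2, -0.5]
grip_width: 0.03
grasp_force: 0.0
```

Run:
```python
exec(open('fl.py').read())
go(dk(-190,0,51),down(95.5,35))
im=bot.camera('scene'); cv2.imwrite('pics/roll3.png',cv2.resize(im[210:330,260:420,::-1],None,fx=5,fy=5))
t=bot.get_obs()['eef_pos']; z=R.from_quat(bot.get_obs()['tool_rot']).apply([0,0,1])
for e in(10,0,-10,-20,-30): print(e,(proj('scene',t+z*e/1000)-[260,210])*5)
```

```text
[-189.35360438    0.2357014    57.91601109]
t 22.05 q [-0.24  0.05 -0.96 -0.02  0.19 -0.28] eef [ 0.469  -0.0519  0.0579] F [ 0.  -0.2 -0.5]
 d [-2.285 -0.007  1.246] w [ 0.013 -0.038  0.003]
[316.8, 259.8, 54.7, 46.6] 0.73 ((-132.9072723388672, 1.8782272338867188), (69.5004653930664, 237.62738037109375), 0.13682398200035095)
[149.9, 307.0, 77.5, 41.2] 0.56 ((-321.42626953125, -463.7015380859375), (196.10281372070312, 81.54713439941406), 64.87541961669922)
t 22.15 q [-0.24  0.05 -0.96 -0.02  0.19 -0.28] eef [ 0.4696 -0.0521  0.059 ] F [0.4 0.1 0.3]
 d [0.112 0.    0.117] w [ 0.007 -0.016  0.006]
10 [225.59925354 233.52039837]
0 [219.05230869 219.5565266 ]
-10 [212.48577834 205.55088123]
-20 [205.89957447 191.50327454]
-30 [199.29360853 177.41351766]
```

View pics/roll3.png

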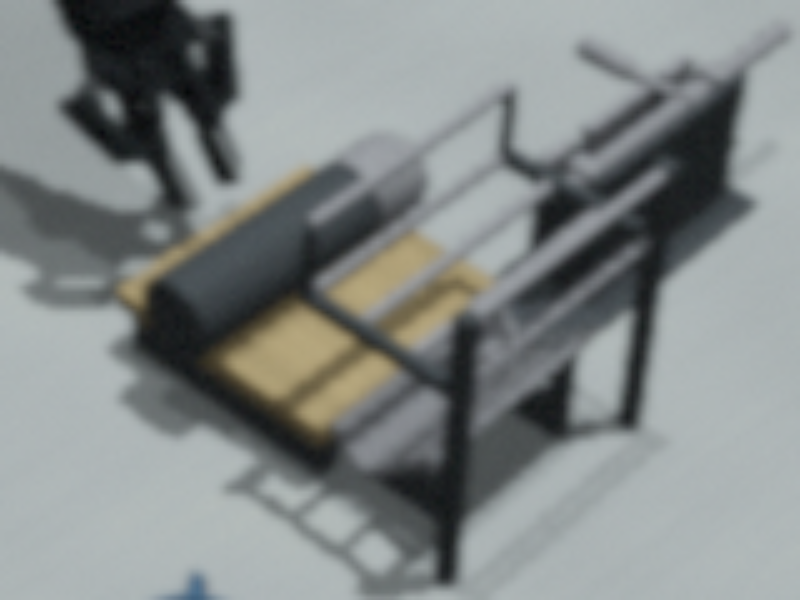

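{"name": "drive_tool", "arguments": {
  "rows": [
    {"dx": 0.09, "dy": 0, "dz": 0.1, "wx": 0, "wy": 0, "wz": 0, "hand": 30},
    {"dx": 0.09, "dy": 0, "dz": 0.1, "wx": 0, "wy": 0, "wz": 0, "hand": 30},
    {"dx": -0.07, "dy": 0, "dz": 0.214, "wx": 0, "wy": 0, "wz": 0, "hand": 30},
    {"dx": -0.24, "dy": 0, "dz": 0.329, "wx": 0, "wy": 0, "wz": 0, "hand": 30},
    {"dx": -0.35, "dy": 0, "dz": 0.409, "wx": 0, "wy": 0, "wz": 0, "hand": 30},
    {"dx": -0.44, "dy": 0, "dz": 0.466, "wx": 0, "wy": 0, "wz": 0, "hand": 30},
    {"dx": -0.52, "dy": 0, "dz": 0.523, "wx": 0, "wy": 0, "wz": 0, "hand": 30},
    {"dx": -0.6, "dy": 0, "dz": 0.58, "wx": 0, "wy": 0, "wz": 0, "hand": 30},
    {"dx": -0.68, "dy": 0, "dz": 0.637, "wx": 0, "wy": 0, "wz": 0, "hand": 30},
    {"dx": -0.76, "dy": 0, "dz": 0.694, "wx": 0, "wy": 0, "wz": 0, "hand": 30},
    {"dx": -0.84, "dy": 0, "dz": 0.75, "wx": 0, "wy": 0, "wz": 0, "hand": 30},
    {"dx": -0.91, "dy": 0, "dz": 0.8, "wx": 0, "wy": 0, "wz": 0, "hand": 30},
    {"dx": -0.95, "dy": 0, "dz": 0.83, "wx": 0, "wy": 0, "wz": 0, "hand": 30},
    {"dx": -0.97, "dy": 0, "dz": 0.84, "wx": 0, "wy": 0, "wz": 0, "hand": 30},
    {"dx": -0.97, "dy": 0, "dz": 0.84, "wx": 0, "wy": 0, "wz": 0, "hand": 30}
  ]
}}

```text
clock: 23.7
eef_pos: [0.5325, -0.0459, 0.0519]
tool_rot: [-0.046, 0.953, 0.015, 0.299]
ft_force: [-0.5, 0.5, -0.4]
grip_width: 0.0303
grasp_force: 0.0
```

```bash
sed -i 's/dk(-60,0,72)/dk(-60,0,52)/' fl.py; python3 fl.py
```

```text
[-125.58169101    0.16572751   51.91598111]
t 23.7 q [-0.18  0.18 -0.84 -0.03  0.16 -0.23] eef [ 0.5325 -0.0459  0.0519] F [-0.5  0.5 -0.4]
 d [-1.077 -0.004  0.749] w [ 0.007 -0.023  0.005]
[150.0, 308.0, 74.6, 40.0] 0.9 ((-317.8926696777344, -463.8166809082031), (197.5695037841797, 80.30297088623047), 66.94566345214844)
[324.5, 265.9, 55.6, 49.1] 0.62 ((-97.69632720947266, -57.93463134765625), (122.13338470458984, 73.15980529785156), 89.03633880615234)
```

{"name": "drive_tool", "arguments": {
  "rows": [
    {"dx": -0.04, "dy": 0, "dz": 0.028, "wx": 0, "wy": 0, "wz": 0, "hand": 30},
    {"dx": -0.11, "dy": 0, "dz": 0.077, "wx": 0, "wy": 0, "wz": 0, "hand": 30},
    {"dx": -0.19, "dy": 0, "dz": 0.132, "wx": 0, "wy": 0, "wz": 0, "hand": 30},
    {"dx": -0.27, "dy": 0, "dz": 0.188, "wx": 0, "wy": 0, "wz": 0, "hand": 30},
    {"dx": -0.35, "dy": 0, "dz": 0.244, "wx": 0, "wy": 0, "wz": 0, "hand": 30},
    {"dx": -0.43, "dy": 0, "dz": 0.3, "wx": 0, "wy": 0, "wz": 0, "hand": 30},
    {"dx": -0.51, "dy": 0, "dz": 0.355, "wx": 0, "wy": 0, "wz": 0, "hand": 30},
    {"dx": -0.59, "dy": 0, "dz": 0.411, "wx": 0, "wy": 0, "wz": 0, "hand": 30},
    {"dx": -0.67, "dy": 0, "dz": 0.467, "wx": 0, "wy": 0, "wz": 0, "hand": 30},
    {"dx": -0.75, "dy": 0, "dz": 0.522, "wx": 0, "wy": 0, "wz": 0, "hand": 30},
    {"dx": -0.83, "dy": 0, "dz": 0.578, "wx": 0, "wy": 0, "wz": 0, "hand": 30},
    {"dx": -0.9, "dy": 0, "dz": 0.627, "wx": 0, "wy": 0, "wz": 0, "hand": 30},
    {"dx": -0.97, "dy": 0, "dz": 0.676, "wx": 0, "wy": 0, "wz": 0, "hand": 30},
    {"dx": -1.04, "dy": 0, "dz": 0.725, "wx": 0, "wy": 0, "wz": 0, "hand": 30},
    {"dx": -1.1, "dy": 0, "dz": 0.766, "wx": 0, "wy": 0, "wz": 0, "hand": 30},
    {"dx": -1.15, "dy": 0, "dz": 0.8, "wx": 0, "wy": 0, "wz": 0, "hand": 30},
    {"dx": -1.18, "dy": 0, "dz": 0.82, "wx": 0, "wy": 0, "wz": 0, "hand": 30},
    {"dx": -1.18, "dy": 0, "dz": 0.82, "wx": 0, "wy": 0, "wz": 0, "hand": 30}
  ]
}}

```text
clock: 25.6
eef_pos: [0.6042, -0.0389, 0.0521]
tool_rot: [-0.046, 0.953, 0.015, 0.3]
ft_force: [-0.2, -0.0, -0.0]
grip_width: 0.03
grasp_force: 0.0
```

```bash
python3 fl.py
python3 - <<'E'
from h import *
im=bot.camera('scene'); cv2.imwrite('pics/roll4.png',cv2.resize(im[210:330,280:440,::-1],None,fx=5,fy=5))
for p in((-24,-100,78),(0,-100,65.6),(0,100,65.6)): print(p,(proj('scene',dk(*p))-[280,210])*5)
E
```

```text
[-53.51972505   0.19080895  52.11208362]
t 25.6 q [-0.13  0.28 -0.68  0.01  0.13 -0.19] eef [ 0.6042 -0.0389  0.0521] F [-0.2 -0.  -0. ]
 d [ 0.108 -0.004 -0.072] w [ 0.007 -0.02   0.005]
[342.7, 275.0, 56.2, 48.4] 0.88 ((-29.46413803100586, -77.77784729003906), (77.59048461914062, 64.8980712890625), 86.04265594482422)
[150.1, 307.9, 76.1, 40.7] 0.59 ((-319.3938903808594, -465.44219970703125), (192.3458251953125, 77.02055358886719), 65.75885772705078)
[346.8, 187.8, 30.3, 20.0] 0.55 ((-323.29736328125, 359.8953857421875), (120.21867370605469, 148.3543701171875), 44.268733978271484)
(-24, -100, 78) [201.710467   411.96660726]
(0, -100, 65.6) [232.55533034 448.95170089]
(0, 100, 65.6) [455.07796246 276.48477634]
```

View pics/roll4.png

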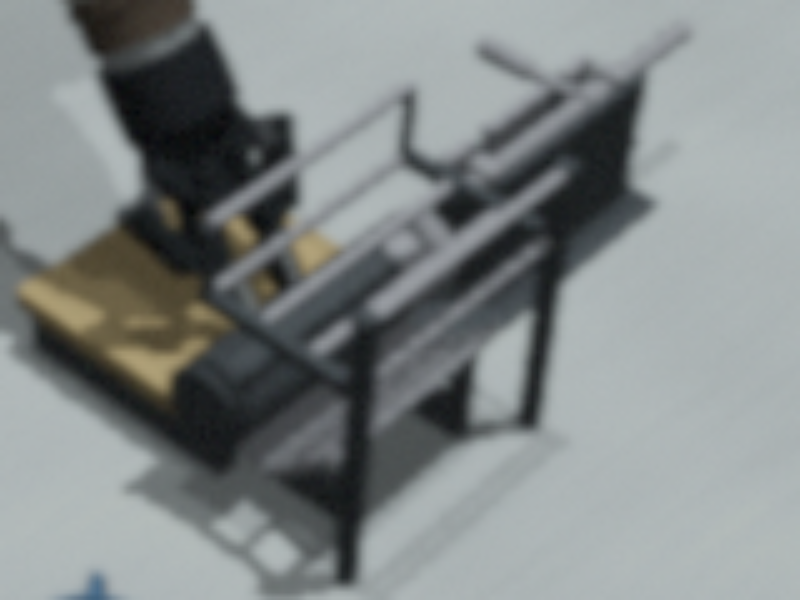

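{"name": "drive_tool", "arguments": {
  "rows": [
    {"dx": -0.04, "dy": 0, "dz": 0.03, "wx": 0, "wy": 0, "wz": 0, "hand": 30},
    {"dx": -0.09, "dy": 0, "dz": 0.06, "wx": 0, "wy": 0, "wz": 0, "hand": 30},
    {"dx": -0.13, "dy": 0, "dz": 0.09, "wx": 0, "wy": 0, "wz": 0, "hand": 30},
    {"dx": -0.16, "dy": 0, "dz": 0.112, "wx": 0, "wy": 0, "wz": 0, "hand": 30},
    {"dx": -0.16, "dy": 0, "dz": 0.112, "wx": 0, "wy": 0, "wz": 0, "hand": 30},
    {"dx": -0.16, "dy": 0, "dz": 0.112, "wx": 0, "wy": 0, "wz": 0, "hand": 30}
  ]
}}

```text
clock: 26.35
eef_pos: [0.6136, -0.038, 0.052]
tool_rot: [-0.046, 0.953, 0.015, 0.299]
ft_force: [-0.6, -0.3, -0.8]
grip_width: 0.0303
grasp_force: 0.0
```

```bash
python3 fl.py
```

```text
[-44.04551205   0.22322183  51.95003499]
t 26.35 q [-0.13  0.3  -0.65  0.02  0.13 -0.19] eef [ 0.6136 -0.038   0.052 ] F [-0.6 -0.3 -0.8]
 d [ 0.261 -0.004 -0.183] w [ 0.007 -0.024  0.004]
[347.4, 283.3, 53.9, 47.0] 0.94 ((4.883266448974609, -81.64558410644531), (61.19901657104492, 85.12492370605469), 0.1904161125421524)
[150.2, 308.4, 74.7, 38.7] 0.79 ((-320.2730407714844, -464.3431396484375), (191.00640869140625, 74.20049285888672), 65.64244079589844)
[294.8, 348.1, 30.3, 47.9] 0.27 ((63.69422149658203, -281.7445068359375), (73.94078063964844, 138.64320373535156), 44.03448486328125)
```

Run:
```python
from h import *
bot.camera('scene')
o=bot.outline_of('scene','flask_center')[0]; ys,xs=np.where(o['region']); print(o['extent'],xs.min(),ys.max(),xs.max(),ys.min())
a=np.linspace(0,6.28,60)
for x0,z0 in((0,65.6),(-24,78),(-15,72)):
  P=np.array([proj('scene',dk(x0+28*np.cos(t),-100,z0+28*np.sin(t))) for t in a]); Q=np.array([proj('scene',dk(x0+28*np.cos(t),100,z0+28*np.sin(t))) for t in a])
  print((x0,z0),P.min(0),P.max(0),Q.min(0),Q.max(0))
for p in((-150,0,60),(-170,0,130),(-150,262,150),(-126,266,142)): go(dk(*p),down(95.5,35))
```

```text
[345.7, 284.4, 54.6, 52.1] 319 307 375 258
(0, 65.6) [319.24572877 291.18497779] [333.94650755 308.32359609] [363.814463   257.18966718] [378.3961815  273.32129921]
(-24, 78) [313.17695083 283.78620118] [327.67862701 300.92951018] [358.05780062 250.47461896] [372.4554967  266.61441234]
(-15, 72) [315.44308748 286.89918878] [330.00931035 304.02327899] [360.18096782 253.32342457] [374.63779809 269.44728593]
t 26.55 q [-0.13  0.3  -0.65  0.02  0.13 -0.19] eef [ 0.6135 -0.038   0.052 ] F [-0.4  0.7 -0.2]
 d [ 1.644 -0.003 -1.342] w [ 0.007 -0.025  0.004]
t 26.55 q [-0.13  0.3  -0.65  0.02  0.13 -0.19] eef [ 0.6135 -0.038   0.052 ] F [-0.4  0.7 -0.2]
 d [ 1.172 -0.003 -2.719] w [ 0.007 -0.025  0.004]
t 26.55 q [-0.13  0.3  -0.65  0.02  0.13 -0.19] eef [ 0.6135 -0.038   0.052 ] F [-0.4  0.7 -0.2]
 d [ 0.613  5.237 -2.815] w [ 0.007 -0.025  0.004]
t 26.55 q [-0.13  0.3  -0.65  0.02  0.13 -0.19] eef [ 0.6135 -0.038   0.052 ] F [-0.4  0.7 -0.2]
 d [ 0.311  5.317 -2.41 ] w [ 0.007 -0.025  0.004]
```

{"name": "drive_tool", "arguments": {
  "rows": [
    {"dx": 0.4, "dy": 0, "dz": -0.32, "wx": 0, "wy": 0, "wz": 0, "hand": 30},
    {"dx": 0.9, "dy": 0, "dz": -0.73, "wx": 0, "wy": 0, "wz": 0, "hand": 30},
    {"dx": 1.64, "dy": 0, "dz": -1.34, "wx": 0, "wy": 0, "wz": 0, "hand": 30},
    {"dx": 1.64, "dy": 0, "dz": -1.34, "wx": 0, "wy": 0, "wz": 0, "hand": 50},
    {"dx": 1.17, "dy": 0, "dz": -2.72, "wx": 0, "wy": 0, "wz": 0, "hand": 50},
    {"dx": 1.17, "dy": 0, "dz": -2.72, "wx": 0, "wy": 0, "wz": 0, "hand": 50},
    {"dx": 0.61, "dy": 5.3, "dz": -2.82, "wx": 0, "wy": 0, "wz": 0, "hand": 50},
    {"dx": 0.61, "dy": 5.3, "dz": -2.82, "wx": 0, "wy": 0, "wz": 0, "hand": 50},
    {"dx": 0.61, "dy": 5.3, "dz": -2.82, "wx": 0, "wy": 0, "wz": 0, "hand": 50},
    {"dx": 0.61, "dy": 5.3, "dz": -2.82, "wx": 0, "wy": 0, "wz": 0, "hand": 50},
    {"dx": 0.61, "dy": 5.3, "dz": -2.82, "wx": 0, "wy": 0, "wz": 0, "hand": 50},
    {"dx": 0.61, "dy": 5.3, "dz": -2.82, "wx": 0, "wy": 0, "wz": 0, "hand": 50},
    {"dx": 0.31, "dy": 5.3, "dz": -2.41, "wx": 0, "wy": 0, "wz": 0, "hand": 50},
    {"dx": 0.31, "dy": 5.3, "dz": -2.41, "wx": 0, "wy": 0, "wz": 0, "hand": 50},
    {"dx": 0.31, "dy": 5.3, "dz": -2.41, "wx": 0, "wy": 0, "wz": 0, "hand": 50}
  ]
}}

```text
clock: 28.05
eef_pos: [0.5062, 0.2175, 0.1413]
tool_rot: [-0.046, 0.953, 0.014, 0.299]
ft_force: [-0.3, -0.8, -0.3]
grip_width: 0.0499
grasp_force: 0.0
```

Run:
```python
from h import *
print(RD.inv().apply(bot.get_obs()['eef_pos']-D)*1000)
for p in((-126,266,142),(-75,266,68)): go(dk(*p),down(95.5,35))
for n,y in (('scene',0),('top',0)):
  bot.camera(n)
  for t in('handle_grip','bolt_handle'):
    for o in bot.outline_of(n,t)[:2]:
      ys,xs=np.where(o['region']); print(n,t,o['extent'],round(o['score'],2))
  for p in((-92,265,92.5),(-113,265,92.5),(-71,265,92.5)): print(p,proj(n,dk(*p)))
```

```text
[-126.46549471  264.85617638  141.2977382 ]
t 28.05 q [ 0.55  0.04 -0.65  0.32 -0.25  0.38] eef [0.5062 0.2175 0.1413] F [-0.3 -0.8 -0.3]
 d [-0.016  0.023 -0.006] w [-0.001 -0.043  0.007]
t 28.05 q [ 0.55  0.04 -0.65  0.32 -0.25  0.38] eef [0.5062 0.2175 0.1413] F [-0.3 -0.8 -0.3]
 d [-0.009  0.023  1.791] w [-0.001 -0.043  0.007]
scene handle_grip [387.4, 222.1, 25.9, 13.1] 0.59
scene bolt_handle [387.1, 225.9, 23.7, 10.0] 0.6
scene bolt_handle [235.1, 352.1, 29.0, 47.8] 0.47
(-92, 265, 92.5) [380.96521131 221.98784432]
(-113, 265, 92.5) [375.92375679 219.32545488]
(-71, 265, 92.5) [386.08056559 224.68926019]
top handle_grip [188.2, 218.8, 6.6, 40.4] 0.69
top bolt_handle [187.9, 220.6, 11.9, 38.2] 0.48
top bolt_handle [296.2, 188.2, 73.3, 21.5] 0.44
(-92, 265, 92.5) [188.74133024 233.42647648]
(-113, 265, 92.5) [189.45489416 241.97817432]
(-71, 265, 92.5) [188.03157806 224.92046035]
```

{"name": "drive_tool", "arguments": {
  "rows": [
    {"dx": 0, "dy": 0.02, "dz": 0.6, "wx": 0, "wy": 0, "wz": 0, "hand": 50},
    {"dx": 0, "dy": 0.02, "dz": 1.2, "wx": 0, "wy": 0, "wz": 0, "hand": 50},
    {"dx": 0, "dy": 0.02, "dz": 1.6, "wx": 0, "wy": 0, "wz": 0, "hand": 50},
    {"dx": 0, "dy": 0.02, "dz": 1.8, "wx": 0, "wy": 0, "wz": 0, "hand": 50},
    {"dx": 0, "dy": 0.02, "dz": 1.8, "wx": 0, "wy": 0, "wz": 0, "hand": 50}
  ]
}}

```text
clock: 28.85
eef_pos: [0.5577, 0.2232, 0.067]
tool_rot: [-0.046, 0.953, 0.014, 0.298]
ft_force: [-1.1, 0.4, 0.5]
grip_width: 0.0503
grasp_force: 0.0
```

{"name": "drive_tool", "arguments": {
  "rows": [
    {"dx": 0, "dy": 0, "dz": 0, "wx": 0, "wy": 0, "wz": 0, "hand": 5},
    {"dx": 0, "dy": 0, "dz": 0, "wx": 0, "wy": 0, "wz": 0, "hand": 5},
    {"dx": 0, "dy": 0, "dz": 0, "wx": 0, "wy": 0, "wz": 0, "hand": 5},
    {"dx": 0, "dy": 0, "dz": 0, "wx": 0, "wy": 0, "wz": 0, "hand": 5},
    {"dx": 0, "dy": 0, "dz": 0, "wx": 0, "wy": 0, "wz": 0, "hand": 5}
  ]
}}

```text
clock: 29.35
eef_pos: [0.5581, 0.224, 0.0695]
tool_rot: [-0.046, 0.953, 0.015, 0.3]
ft_force: [-5.4, -1.7, 7.3]
grip_width: 0.0143
grasp_force: 58.6
```

```bash
cat > arc.py <<'E'
from h import *
import sys
# rigid rotation of the TCP about bolt axis (dock x=-27,z=92.5), angles phi (rad, + lifts), then y shift mm; printed in start tool frame
def arc(phis,dy=0):
    o=bot.get_obs(); r=R.from_quat(o['tool_rot']); p=o['eef_pos']; ax=dk(-27,0,92.5); u=RD.apply([0,1,0])
    print(o['clock'],RD.inv().apply(p-D)*1000,o['ft_force'].round(1),o['grip_width'],o['grasp_force'])
    for f in phis:
        Q=R.from_rotvec(u*f); t=ax+Q.apply(p-ax)
        print(f,(r.inv().apply(t-p)/.05).round(3),(np.degrees((r.inv()*Q*r).as_rotvec())/5).round(2))
    print('ydir per 80mm',(r.inv().apply(-u*.08)/.05).round(3))
arc([float(a) for a in sys.argv[1:]])
E
python3 arc.py .1 .2 .3 .4 .5 .6 .7 .75
```

```text
29.35 [-74.21575757 266.29865012  69.46162746] [-5.4 -1.7  7.3] 0.014266964183165533 58.618648052215576
0.1 [-0.022  0.    -0.103] [-0.    1.15  0.  ]
0.2 [-0.053  0.    -0.203] [-0.    2.29  0.  ]
0.3 [-0.095  0.    -0.299] [-0.    3.44  0.  ]
0.4 [-0.146  0.    -0.391] [-0.    4.58  0.  ]
0.5 [-0.206  0.    -0.478] [-0.    5.73  0.01]
0.6 [-0.274  0.    -0.557] [-0.    6.88  0.01]
0.7 [-0.35   0.001 -0.63 ] [-0.    8.02  0.01]
0.75 [-0.39   0.001 -0.663] [-0.    8.59  0.01]
ydir per 80mm [ 0.0e+00 -1.6e+00 -1.0e-03]
```

{"name": "drive_tool", "arguments": {
  "rows": [
    {"dx": -0.022, "dy": 0, "dz": -0.103, "wx": 0, "wy": 1.15, "wz": 0, "hand": 5},
    {"dx": -0.053, "dy": 0, "dz": -0.203, "wx": 0, "wy": 2.29, "wz": 0, "hand": 5},
    {"dx": -0.095, "dy": 0, "dz": -0.299, "wx": 0, "wy": 3.44, "wz": 0, "hand": 5},
    {"dx": -0.146, "dy": 0, "dz": -0.391, "wx": 0, "wy": 4.58, "wz": 0, "hand": 5},
    {"dx": -0.206, "dy": 0, "dz": -0.478, "wx": 0, "wy": 5.73, "wz": 0, "hand": 5},
    {"dx": -0.274, "dy": 0, "dz": -0.557, "wx": 0, "wy": 6.88, "wz": 0, "hand": 5},
    {"dx": -0.35, "dy": 0, "dz": -0.63, "wx": 0, "wy": 8.02, "wz": 0, "hand": 5},
    {"dx": -0.39, "dy": 0, "dz": -0.663, "wx": 0, "wy": 8.59, "wz": 0, "hand": 5},
    {"dx": -0.39, "dy": 0, "dz": -0.663, "wx": 0, "wy": 8.59, "wz": 0, "hand": 5}
  ]
}}

```text
clock: 30.25
eef_pos: [0.5545, 0.2234, 0.1068]
tool_rot: [-0.048, 0.996, -0.003, -0.073]
ft_force: [-5.2, -1.9, 6.1]
grip_width: 0.0138
grasp_force: 60.0
```

```bash
python3 arc.py 0
python3 - <<'E'
from h import *
bot.camera('scene')
for o in bot.look_for('scene','handle_grip')[:2]: print(o)
print('up',proj('scene',dk(-76,265,136)),proj('scene',dk(-92,265,92.5)))
E
```

```text
30.25 [-77.81023888 266.04916612 106.80231928] [-5.2 -1.9  6.1] 0.01379199178088596 59.98685002326965
0.0 [-0.  0. -0.] [0. 0. 0.]
ydir per 80mm [-0.0e+00 -1.6e+00 -1.0e-03]
{'extent': [395.5, 225.4, 7.0, 16.6], 'score': 0.47}
up [386.26730779 213.32099669] [380.96521131 221.98784432]
```

{"name": "drive_tool", "arguments": {
  "rows": [
    {"dx": 0, "dy": -0.1, "dz": 0, "wx": 0, "wy": 0, "wz": 0, "hand": 5},
    {"dx": 0, "dy": -0.25, "dz": 0, "wx": 0, "wy": 0, "wz": 0, "hand": 5},
    {"dx": 0, "dy": -0.45, "dz": 0, "wx": 0, "wy": 0, "wz": 0, "hand": 5},
    {"dx": 0, "dy": -0.65, "dz": 0, "wx": 0, "wy": 0, "wz": 0, "hand": 5},
    {"dx": 0, "dy": -0.85, "dz": 0, "wx": 0, "wy": 0, "wz": 0, "hand": 5},
    {"dx": 0, "dy": -1.05, "dz": 0, "wx": 0, "wy": 0, "wz": 0, "hand": 5},
    {"dx": 0, "dy": -1.25, "dz": 0, "wx": 0, "wy": 0, "wz": 0, "hand": 5},
    {"dx": 0, "dy": -1.42, "dz": 0, "wx": 0, "wy": 0, "wz": 0, "hand": 5},
    {"dx": 0, "dy": -1.54, "dz": 0, "wx": 0, "wy": 0, "wz": 0, "hand": 5},
    {"dx": 0, "dy": -1.61, "dz": 0, "wx": 0, "wy": 0, "wz": 0, "hand": 5},
    {"dx": 0, "dy": -1.61, "dz": 0, "wx": 0, "wy": 0, "wz": 0, "hand": 5},
    {"dx": 0, "dy": -1.61, "dz": 0, "wx": 0, "wy": 0, "wz": 0, "hand": 5}
  ]
}}

```text
clock: 31.55
eef_pos: [0.5623, 0.1438, 0.1068]
tool_rot: [-0.048, 0.996, -0.002, -0.071]
ft_force: [-4.7, 5.4, 4.4]
grip_width: 0.014
grasp_force: 59.8
```

```bash
python3 arc.py -.1 -.2 -.3 -.4 -.5 -.6 -.7 -.75
```

```text
31.55 [-77.73452537 186.0800436  106.79457501] [-4.7  5.4  4.4] 0.013997258181677638 59.78746175765991
-0.1 [ 0.009 -0.     0.105] [ 0.   -1.15 -0.  ]
-0.2 [ 0.007 -0.001  0.21 ] [ 0.   -2.29 -0.01]
-0.3 [-0.005 -0.001  0.315] [ 0.   -3.44 -0.01]
-0.4 [-0.028 -0.001  0.418] [ 0.   -4.58 -0.01]
-0.5 [-0.061 -0.001  0.518] [ 0.   -5.73 -0.01]
-0.6 [-0.103 -0.002  0.614] [ 0.01 -6.88 -0.02]
-0.7 [-0.156 -0.002  0.706] [ 0.01 -8.02 -0.02]
-0.75 [-0.185 -0.002  0.75 ] [ 0.01 -8.59 -0.02]
ydir per 80mm [ 1.0e-03 -1.6e+00 -4.0e-03]
```

{"name": "drive_tool", "arguments": {
  "rows": [
    {"dx": 0.009, "dy": 0, "dz": 0.105, "wx": 0, "wy": -1.15, "wz": 0, "hand": 5},
    {"dx": 0.007, "dy": 0, "dz": 0.21, "wx": 0, "wy": -2.29, "wz": 0, "hand": 5},
    {"dx": -0.005, "dy": 0, "dz": 0.315, "wx": 0, "wy": -3.44, "wz": 0, "hand": 5},
    {"dx": -0.028, "dy": 0, "dz": 0.418, "wx": 0, "wy": -4.58, "wz": 0, "hand": 5},
    {"dx": -0.061, "dy": 0, "dz": 0.518, "wx": 0, "wy": -5.73, "wz": 0, "hand": 5},
    {"dx": -0.103, "dy": 0, "dz": 0.614, "wx": 0, "wy": -6.88, "wz": 0, "hand": 5},
    {"dx": -0.156, "dy": 0, "dz": 0.706, "wx": 0, "wy": -8.02, "wz": 0, "hand": 5},
    {"dx": -0.156, "dy": 0, "dz": 0.706, "wx": 0, "wy": -8.02, "wz": 0, "hand": 5},
    {"dx": -0.156, "dy": 0, "dz": 0.706, "wx": 0, "wy": -8.02, "wz": 0, "hand": 5}
  ]
}}

```text
clock: 32.45
eef_pos: [0.5646, 0.144, 0.0705]
tool_rot: [-0.047, 0.96, 0.014, 0.276]
ft_force: [-8.4, 4.8, 5.8]
grip_width: 0.0137
grasp_force: 62.5
```

```bash
python3 arc.py 0
python3 - <<'E'
from h import *
o=bot.get_obs();r=R.from_quat(o['tool_rot']);z=r.apply([0,0,1]);print('grip',RD.inv().apply(o['eef_pos']-.03*z-D)*1000,np.degrees(np.arctan2(z[0],-z[2])))
E
```

```text
32.45 [-75.37860693 186.08896032  70.50372757] [-8.4  4.8  5.8] 0.013711337345160238 62.49697387218475
0.0 [0. 0. 0.] [0. 0. 0.]
ydir per 80mm [ 0.002 -1.6   -0.004]
grip [-91.31050258 186.01860788  95.92359679] 31.94762418971907
```

{"name": "drive_tool", "arguments": {
  "rows": [
    {"dx": 0, "dy": 0, "dz": 0, "wx": 0, "wy": 0, "wz": 0, "hand": 45},
    {"dx": 0, "dy": 0, "dz": 0, "wx": 0, "wy": 0, "wz": 0, "hand": 45},
    {"dx": 0, "dy": 0, "dz": 0, "wx": 0, "wy": 0, "wz": 0, "hand": 45},
    {"dx": 0, "dy": 0, "dz": 0, "wx": 0, "wy": 0, "wz": 0, "hand": 45},
    {"dx": 0, "dy": 0, "dz": -0.3, "wx": 0, "wy": 0, "wz": 0, "hand": 45},
    {"dx": 0, "dy": 0, "dz": -0.8, "wx": 0, "wy": 0, "wz": 0, "hand": 45},
    {"dx": 0, "dy": 0, "dz": -1.6, "wx": 0, "wy": 0, "wz": 0, "hand": 45},
    {"dx": 0, "dy": 0, "dz": -2.4, "wx": 0, "wy": 0, "wz": 0, "hand": 45},
    {"dx": 0, "dy": 0, "dz": -3.0, "wx": 0, "wy": 0, "wz": 0, "hand": 45},
    {"dx": 0, "dy": 0, "dz": -3.0, "wx": 0, "wy": 0, "wz": 0, "hand": 45}
  ]
}}

```text
clock: 33.45
eef_pos: [0.4878, 0.1365, 0.2027]
tool_rot: [-0.046, 0.959, 0.014, 0.28]
ft_force: [-0.2, 0.3, -0.3]
grip_width: 0.0448
grasp_force: 0.0
```

Run:
```python
from h import *
for n in('scene','top'):
  bot.camera(n)
  for t in('handle_grip','bolt','flask_center'):
    for o in bot.outline_of(n,t)[:2]: print(n,t,o['extent'],round(o['score'],2))
  for y in(265,185): print(y,'level tip/grip/axis',proj(n,dk(-113,y,92.5)),proj(n,dk(-92,y,92.5)),proj(n,dk(-27,y,92.5)),'up .7',proj(n,dk(-92,y,150)))
```

```text
scene handle_grip [374.8, 236.1, 20.1, 17.1] 0.66
scene bolt [376.8, 244.5, 49.1, 37.7] 0.85
scene flask_center [148.8, 309.6, 75.7, 40.8] 0.77
scene flask_center [348.5, 282.6, 54.0, 51.4] 0.57
265 level tip/grip/axis [375.92375679 219.32545488] [380.96521131 221.98784432] [397.04538493 230.47977544] up .7 [382.73621914 207.76146392]
185 level tip/grip/axis [360.62025567 229.95863277] [365.69499633 232.77876308] [381.89571917 241.78181421] up .7 [367.13414624 218.39665628]
top handle_grip [220.8, 218.1, 9.2, 38.6] 0.5
top bolt [224.2, 217.6, 94.3, 36.5] 0.86
top flask_center [292.3, 187.4, 78.6, 24.3] 0.96
top flask_center [488.5, 312.6, 85.0, 43.1] 0.76
265 level tip/grip/axis [189.45489416 241.97817432] [188.74133024 233.42647648] [186.55670386 207.24484898] up .7 [182.50764423 229.26680173]
185 level tip/grip/axis [222.72191858 238.13598308] [221.92155628 229.61897514] [219.47111416 203.5427408 ] up .7 [217.49454622 225.26665735]
```

{"name": "drive_tool", "arguments": {
  "rows": [
    {"dx": 0.5, "dy": 0, "dz": -3, "wx": 0, "wy": 0, "wz": 0, "hand": 45},
    {"dx": 0.5, "dy": 0.9, "dz": -3, "wx": 0, "wy": 0, "wz": 0, "hand": 45},
    {"dx": 0.5, "dy": 1.8, "dz": -3, "wx": 0, "wy": 0, "wz": 0, "hand": 45},
    {"dx": 0.5, "dy": 2.5, "dz": -3, "wx": 0, "wy": 0, "wz": 0, "hand": 45},
    {"dx": 0.5, "dy": 2.5, "dz": -3, "wx": 0, "wy": 0, "wz": 0, "hand": 45}
  ]
}}

```text
clock: 34.35
eef_pos: [0.3733, 0.2547, 0.3137]
tool_rot: [-0.048, 0.96, 0.016, 0.277]
ft_force: [0.1, -0.7, -1.0]
grip_width: 0.0448
grasp_force: 0.0
```

Run:
```python
from h import *
bot.camera('scene')
for t in('handle_grip','bolt_handle'):
  for o in bot.outline_of('scene',t)[:1]:
    e=o['extent']; print(t,e,round(o['score'],2),'left',e[0]-e[2]/2,'top',e[1]-e[3]/2)
    m=o['region']; ys,xs=np.where(m); k=xs<xs.min()+4; print('tip px',xs[k].mean(),ys[k].mean())
for f in(0,.2,.45,.7): print(f,proj('scene',dk(-27-86*np.cos(f),185,92.5+86*np.sin(f))))
```

```text
handle_grip [374.7, 236.4, 16.8, 11.3] 0.45 left 366.3 top 230.75
tip px 365.55555555555554 232.27777777777777
bolt_handle [372.9, 237.3, 25.5, 7.2] 0.42 left 360.15 top 233.70000000000002
tip px 364.7368421052632 232.1578947368421
0 [360.62025567 229.95863277]
0.2 [361.41487529 225.99814826]
0.45 [363.55514349 221.8431545 ]
0.7 [366.88641995 218.83032791]
```

```bash
python3 -c "
from workcell import bot
print(bot.job_done())"
```

```text
the job is handed in; nothing more can be done
None
```

The job is handed in at about 34 s: the cameras show the flask seated and centred in the vee, the bolt fully across with its handle down in the far notch, and the gripper clear of everything. The first two rolling pushes rode up on the flask with up to 27 N at the wrist before I lowered the tool, and I viewed 11 pictures, one over the limit.

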